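Take the screw cap off the laser compressor's intake filter

ROBOT

A 7-joint arm with a two-finger parallel gripper is mounted at the origin on the work surface. World frame = base frame: x ahead of the robot, y to its left, z up, the work surface at z = 0. Lengths are in mm, angles in rad, forces in N, time in s.
With the tool pointing down it reaches from about 400 to 875 mm from the base axis. Payload 4.4 kg.
Tool frame: the origin (TCP) lies at the very end of the fingers, on their centre line; the grasp point (between the pads) lies 19 mm behind it (grip_depth is the distance from the TCP to the grasp point, in mm); z points along the fingers, y is the direction in which the jaws open and shut (so a half turn about z gives the same grasp; the last joint's range is limited). The gripper opens to 85 mm and grips with 20 to 120 N. Pads are 22 mm wide; open, the fingers measure 114 mm over their backs; the gripper's body (76 mm by 85 mm) begins 54 mm behind the grasp point. The pads swing forward as they close: fully open they stand 13 mm farther back than shut.
Start: joints at [1.082, 0.628, 0.038, 1.517, -0.027, 0.996, -0.02], TCP at [266.733, -592.766, 231.313] pointing down, gripper open.
Joint ranges: [-3.06, 3.06], [-0.37, 2.12], [-1.25, 1.32], [0.18, 2.47], [-1.1, 4.24], [0.23, 1.98], [-2.94, 2.94]. Speed limits (rad/s): [2.57, 2.57, 3.14, 3.14, 3.14, 3.14, 3.14].

INTERFACE

Orientations are given as [roll, pitch, yaw] about the fixed x, y, z axes, in that order (R = Rz(yaw) Ry(pitch) Rx(roll)).
In Python, from cell import read_state, get_image, finish_job, recognise, outline_of, grip_depth gives the robot as it stands. The module is installed in compiled form; this text tells all that it offers.
- The arm moves only by the tool send_rows, never from a script. Its argument "rows" is a list of rows, each a list of 5 numbers: the gripper command: -1 is shut, 1 is fully open, values between are in proportion, then the shift along the tool's x, y, z in m, then the turn about the tool's z in rad. In form: [[claw, tx, ty, tz, roll], ...]. A call has 1 to 12 rows; each row shifts and turns the pose as measured when the row begins, along the tool's axes as they then stand; what a row does not reach is not made up. A row lasts 1/12 s, in which the tool goes at most 41.7 mm and 7.16 degrees, less where a joint would pass 70% of its speed; a pose out of reach is approached as far as the arm can. A call with a gripper value outside its range is refused whole. The fingers move at their own pace and stop on an object; the grip force is fixed at half the most. Time passes only in rows, so rows that do not move let the fingers close. It gives the time, the measured TCP pose, the force and the opening at its end, in the units of the state.
- read_state(): the state, without advancing time (a new reading comes with each control period).
- get_image(name): name is "side" or "top" or "wrist"; returns a dict with "image" (400x640x3 uint8, blue, green, red), "z_map" (400x640 float32, mm along the optical axis (not along the pixel's ray), 0 where there is no reading), "K" (3x3 intrinsics, pixels), "dist" ([k1, k2, p1, p2, k3] as OpenCV has them; the pictures are not rectified), "R" (3x3) and "t" (3): a world point X has camera coordinates R X + t; the wrist camera has in their place "tool_from_camera" (4x4, takes a point from camera to tool coordinates, whose origin is the TCP and whose axes are the flange's). Camera axes: x right, y down, z forward; pixel columns grow to the right and rows downward; lengths in mm; the calibration is good to about 2 mm. A picture is of the moment at which its call begins: read the wrist's pose just before it.
- finish_job(): hands the job in, once; it reports no verdict.
Trained networks look in a picture, given as the dict that the camera call returned (one of the last four; its "shot" number tells which), for a name from the list of things; names that differ only in an ending like _2 or _b are one class to them, and where a whole thing is asked for, a point or a joint stands for the part that bears it (a point fixed in the world has none). Each returns a list of dicts, best first, with "score" (0 to 1); they miss things now and then, are a little off and sometimes report something else, mostly with a low value. They report only what shows in the picture. A call takes as long as a camera call. They do not tell look-alikes from the thing itself.
- recognise(picture, query): "box" ([left, top, right, bottom] in pixels, round what is visible of it).
- outline_of(picture, query): "mask" (400x640 bool, what is visible of it) and "box" ([left, top, right, bottom] in pixels, round what is visible of it).
The state is a dict: "clock": time; "qpos": joint angles; "qd": joint speeds; "tau": joint torques, N m; "eef_pos": TCP position; "tool_rot": TCP orientation; "force": force on the tool from outside, world axes, zero at the start; "torque": the same for the moment, N m; "width": finger opening in mm.
Only numpy, scipy, OpenCV 4.12 (cv2) and the standard library are available. Lean on these libraries where they do the work, as an engineer would, in place of code of your own. Each camera call takes 0.05 s, during which the arm holds its last target.

TASK

The intake filter of the small air compressor is due for a check: unscrew its ribbed black cap (ordinary right-hand thread), following it by feel as it climbs its plastic thread and never forcing it up, down or sideways (keep a light hand: the thread is spoilt above about 15 N). A spring under the cap pushes it up, so keep hold of it as it comes free and don't let it jump off or drop. Then set it down gently, right way up (open side down), flat on the floor of the steel parts tray, and leave the other things on the bench where they are.

Things in the scene. Friction and masses are not known exactly. Their poses are not given: they have to be found in the camera images.
- filter_cap: Ribbed round black cap of the intake filter, 52 mm diameter (53.6 over the ribs), 51 mm tall, about 70 g, screwed on the neck on top of the compressor. Origin: centre of its open lower rim; z along its axis to the closed top, which has a raised bar along x. Unscrews counter-clockwise seen from above. Turning it takes 0.08 to 0.2 N m; friction holds it where it is left on the thread.
- cap_grip (a point): Point on the cap's axis 43 mm above its rim (8 mm under its top), in the solid, smooth-sided upper 13 mm: the height to grip it across the diameter, at any yaw; 20 to 30 N of grip is ample. At that height nothing else stands within 65 mm of the axis.
- compressor: Small piston compressor, fixed: grey crankcase and fins under the filter, dark motor with a handle towards its +x. Base 285 x 150 mm, from 60 mm before (-x) to 225 mm behind (+x) its origin, which is on the bench under the filter's axis; z up. All but the filter is lower than 162 mm. The round shoulder on which the cap seats (62 mm diameter) is 160 mm above the origin.
- filter_neck: Fixed threaded neck under the cap. Origin: on its axis at the shoulder, z up. 36 mm tall, 38.6 mm thick, 45.2 over the thread. Coarse plastic thread: the cap climbs several mm a turn and frees after one to two turns; how much exactly must be felt. Play 0.4 mm sideways and along the axis (taken up by the spring); it may lean in the last half turn. Safe to 15 N between cap and neck, spring included.
- spring_top (a point): Fixed point on the axis, 55 mm above the shoulder: as high as the spring-loaded filter cartridge (27 mm diameter, inside the neck) rises once the cap is off. It pushes the cap up with about 6 N at the start and 4 N as the thread ends, and goes on for about 5 mm after that. A cap lifted 60 mm clears it.
- parts_tray: Open rectangular steel parts tray fixed on the bench, 170 (its x) x 140 (its y) x 22 mm high, walls and floor 4 mm thick. Origin: centre of its underside, on the bench; z up. The cap's rim is 4 mm above this origin when it stands on the floor of the tray.
- spare_filter: Spare pleated filter element standing on the bench, 45 mm diameter, 40 mm tall. Origin: centre of its underside. To be left alone.
- balm_tin: Round aluminium tin, 70 mm diameter, 34 mm tall, standing on the bench. Origin: centre of its underside. To be left alone.
- screwdriver: Screwdriver with a wooden handle lying on the bench. Origin: on its underside, about the middle of its length; x along the tool. To be left alone.
Mind the look-alikes: they are no part of the job. What is shaped like the filter_cap but yellow is not meant. Of the things shaped like the parts_tray, the steel one is meant.

How it is judged (in metres and radians):
On the way:
1. the cap is unscrewed and lifted clear of the neck in the fingers (z of filter_cap in the frame of filter_neck above 0.04 m and contact force between the fingers and filter_cap above 0.3 N), for 0.1 s.
At the end, for the whole second after the job is handed in: The cap stands at rest on the floor of the parts tray, right way up (within 6 degrees), wholly inside its walls, and is released (x of filter_cap in the frame of parts_tray between -0.06 and 0.06 m and y of filter_cap in the frame of parts_tray between -0.045 and 0.045 m and z of filter_cap in the frame of parts_tray between 0 and 0.008 m and angle between filter_cap's own z axis and vertical below 0.1 rad and linear speed of filter_cap below 0.02 m/s and angular speed of filter_cap below 0.2 rad/s); the robot touches nothing.
It fails at once if the thread is overloaded: more than 16 N between cap and neck (contact force between filter_cap and filter_neck above 16 N).
It fails at once if the cap jumps off the neck out of the fingers (more than 23 mm above its seat, held by nothing) (z of filter_cap in the frame of filter_neck above 0.023 m and not (contact force between the fingers and filter_cap above 0.3 N)).
It fails at once if the cap drops: it moves faster than 0.45 m/s (a fall of 10 mm) with no finger on it (linear speed of filter_cap above 0.45 m/s and not (contact force between the fingers and filter_cap above 0.3 N)).
It fails at once if the cap is set down hard: more than 40 N between cap and tray (contact force between filter_cap and parts_tray above 40 N).
It fails at once if the spare filter, the tin or the screwdriver is moved by more than 20 mm (distance of any of spare_filter, balm_tin, screwdriver from where it was at the start of the episode above 0.02 m).
It also fails if it takes over 72 s, if anything falls off the work surface, if the arm or the gripper's body presses on something with over 40 N, if the wrist force passes 120 N, or if a joint passes its speed limit or range.

## Working session

There is one attempt and no reset: what is moved stays moved. The work goes in short steps, Python scripts to look and compute and a tool call to move; the robot and the scene stay as the last step left them, time stands still between calls to the robot, and variables do not carry over. Pictures are saved under pics/ and viewed, and the job is handed in when it is done.

Besides the shell and the picture viewer there is one more tool, called after "Emit:" as a command line: name --pt "numbers of a row" for each row, then --argument value for the rest. send_rows: Moves the arm, as the interface text tells. Its arguments: {"type":"object","properties":{"rows":{"type":"array"}},"required":["rows"]}

```bash
mkdir -p pics
cat > h.py <<'E'
import numpy as np, cv2
from cell import *
def pt(p,u,v,z=None):
    K=np.array(p["K"]);d=np.array(p["dist"])
    n=cv2.undistortPoints(np.array([[[u,v]]],float),K,d)[0,0]
    if z is None: z=p["z_map"][int(v),int(u)]
    c=np.array([n[0]*z,n[1]*z,z]); return np.array(p["R"]).T@(c-np.array(p["t"]))
def cloud(p,mask):
    vs,us=np.nonzero(mask&(p["z_map"]>0)); K=np.array(p["K"]);d=np.array(p["dist"])
    n=cv2.undistortPoints(np.stack([us,vs],1).astype(float)[:,None],K,d)[:,0]
    z=p["z_map"][vs,us]; c=np.c_[n*z[:,None],z]
    return (c-np.array(p["t"]))@np.array(p["R"]),us,vs
E
python3 - <<'E'
from h import *
print(read_state(), grip_depth)
for n in ["top","side"]:
    p=get_image(n); cv2.imwrite(f"pics/{n}0.png",p["image"])
    for q in ["filter_cap","parts_tray","compressor"]:
        for r in outline_of(p,q):
            P,_,_=cloud(p,r["mask"])
            print(n,q,round(r["score"],2),np.round(r["box"]),np.round(np.median(P,0)),np.round(np.percentile(P,[2,98],axis=0)).tolist() if len(P) else 0)
E
```

```text
{'clock': 0.0, 'qpos': array([ 1.08215226,  0.62935133,  0.03841948,  1.51834622, -0.02699439,
        0.99628449, -0.01997501]), 'qd': array([-0.00065936,  0.00058059, -0.0001693 , -0.00023994, -0.00155481,
       -0.00089274, -0.00039594]), 'tau': array([-7.61503434e-04, -5.63409376e+01,  1.22559182e+00, -1.93450695e+01,
        1.08840445e-02,  1.03209246e-02, -1.10592171e-05]), 'eef_pos': array([ 266.51867432, -592.17919425,  230.39226097]), 'tool_rot': array([-3.13972065e+00,  1.59175682e-05,  4.22890792e-01]), 'force': array([0.66742808, 0.64641152, 0.6434782 ]), 'torque': array([-0.00856406, -0.06935941, -0.00825603]), 'width': 85.61058499590365} 18.700000000000003
top filter_cap 0.86 [365. 250. 385. 268.] [ 374. -169.   52.] [[349.0, -198.0, -0.0], [397.0, -144.0, 57.0]]
top filter_cap 0.84 [380. 201. 399. 219.] [ 501. -186.  213.] [[478.0, -211.0, 176.0], [526.0, -164.0, 217.0]]
top parts_tray 0.83 [235. 189. 291. 254.] [473. 161.   5.] [[388.0, 86.0, -1.0], [559.0, 235.0, 24.0]]
top parts_tray 0.63 [253. 103. 303. 163.] [739. 117.   5.] [[654.0, 47.0, -1.0], [821.0, 185.0, 24.0]]
top compressor 0.57 [357. 134. 417. 242.] [ 586. -194.  115.] [[448.0, -288.0, 20.0], [717.0, -122.0, 160.0]]
side filter_cap 0.83 [363. 193. 377. 212.] [ 377. -150.   39.] [[352.0, -191.0, 2.0], [401.0, -139.0, 56.0]]
side filter_cap 0.65 [328. 149. 341. 167.] [ 505. -167.  200.] [[484.0, -199.0, 167.0], [528.0, -158.0, 216.0]]
side parts_tray 0.84 [226. 236. 282. 274.] [742. 116.   7.] [[656.0, 47.0, 2.0], [823.0, 193.0, 25.0]]
side parts_tray 0.78 [307. 246. 375. 291.] [475. 160.   6.] [[388.0, 84.0, 1.0], [562.0, 243.0, 24.0]]
side compressor 0.73 [271. 160. 353. 218.] [ 585. -163.   90.] [[457.0, -229.0, 10.0], [723.0, -118.0, 158.0]]
```

Run:
```python
from h import *
a=cv2.imread("pics/top0.png")
c=cv2.resize(a[90:280,220:440],None,fx=3.6,fy=3.0,interpolation=cv2.INTER_CUBIC); cv2.imwrite("pics/topcrop.png",c)
a=cv2.imread("pics/side0.png")
c=cv2.resize(a[130:310,190:430],None,fx=3.3,fy=3.3,interpolation=cv2.INTER_CUBIC); cv2.imwrite("pics/sidecrop.png",c)
p=get_image("top")
# cap top points
for r in outline_of(p,"filter_cap"):
    P,_,_=cloud(p,r["mask"]); zt=np.percentile(P[:,2],90); Q=P[P[:,2]>zt-10]
    (x,y),R=cv2.minEnclosingCircle(Q[:,:2].astype(np.float32)); print(zt,x,y,R,Q.mean(0))
for r in outline_of(p,"parts_tray"):
    P,_,_=cloud(p,r["mask"]); print(cv2.minAreaRect(P[:,:2].astype(np.float32)))
```

```text
215.99790036867887 503.5975036621094 -188.33885192871094 26.440683364868164 [ 503.06627712 -188.31321356  213.44129237]
55.409857692191856 372.95977783203125 -169.07728576660156 25.93117904663086 [ 373.16659318 -169.09907639   52.0942846 ]
((737.0478515625, 116.88590240478516), (172.2118377685547, 143.1125030517578), 3.9701085090637207)
((474.0336608886719, 162.0584716796875), (176.3844451904297, 150.37246704101562), 10.85361385345459)
```

View pics/topcrop.png

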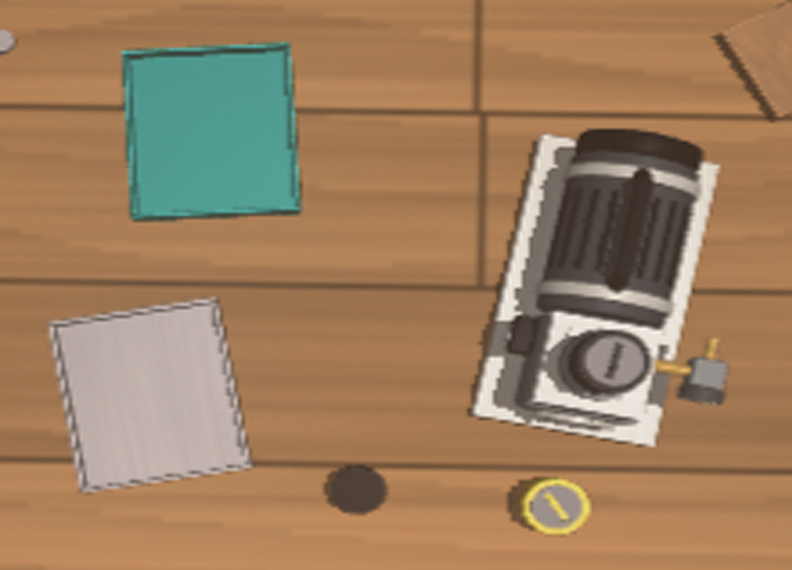

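View pics/sidecrop.png

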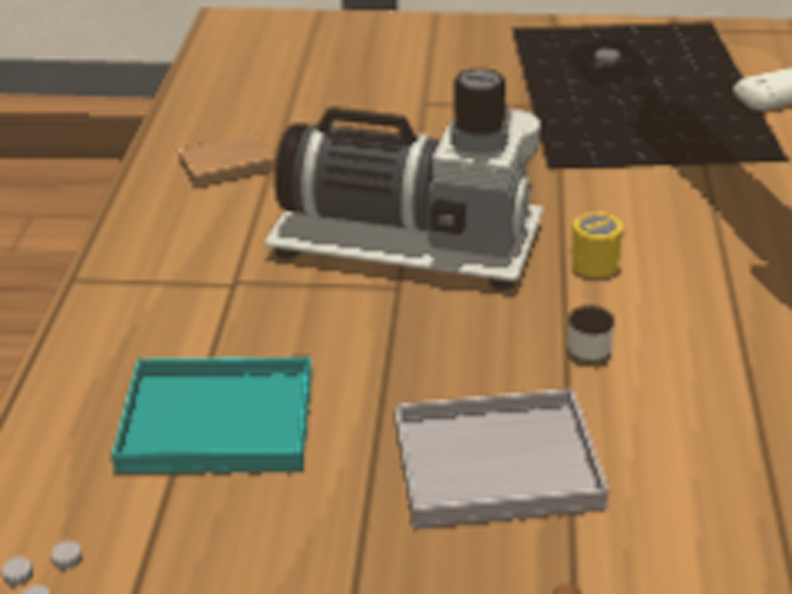

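Two cap-shaped things show in the top picture. The one at pixel (389,210) sits on the compressor, with its top at z≈213, which fits 160+51. It is black, so it is the one meant. The one at (375,259) is yellow and stands on the bench, so it is not. Of the two trays, the steel-grey one at (263,221) is meant and the teal one at (278,133) is not. The crops confirm both choices. Next I lift, square the yaw, and move above the cap.

Emit:
send_rows --pt "1 0 0 -0.02 0.105" --pt "1 0 0 -0.02 0.105" --pt "1 0 0 -0.02 0.105" --pt "1 0 0 -0.02 0.105" --pt "1 0.0 0 -0.01 0" --pt "1 0.02 -0.034 0 0" --pt "1 0.02 -0.034 0 0" --pt "1 0.02 -0.034 0 0" --pt "1 0.02 -0.034 0 0" --pt "1 0.02 -0.034 0 0" --pt "1 0.02 -0.034 0 0" --pt "1 0.02 -0.034 0 0"

```text
clock: 1.55
eef_pos: [405.3, -357.1, 321.6]
tool_rot: [3.136, 0.006, -0.014]
force: [1.0, -0.9, 0.4]
width: 85.2
```

Emit:
send_rows --pt "1 0.02 -0.034 0 0" --pt "1 0.02 -0.034 0 0" --pt "1 0.02 -0.034 0 0" --pt "1 0.02 -0.034 0 0" --pt "1 0.018 -0.033 0 0" --pt "1 0 0 0 0"

```text
clock: 2.05
eef_pos: [512.0, -169.2, 319.3]
tool_rot: [3.141, 0.003, 0.019]
force: [0.0, 0.0, 0.6]
width: 85.3
```

```bash
cat >> h.py <<'E'
from scipy.spatial.transform import Rotation as Ro
def wr(s,p):
    R=Ro.from_euler('xyz',s["tool_rot"]).as_matrix(); T=np.array(p["tool_from_camera"])
    Rc=R@T[:3,:3]; tc=R@T[:3,3]+s["eef_pos"]
    p=dict(p); p["R"]=Rc.T; p["t"]=-Rc.T@tc; return p
E
python3 - <<'E'
from h import *
s=read_state(); p=get_image("wrist"); w=wr(s,p)
print(np.round(s["qpos"],3),s["eef_pos"],s["tool_rot"],s["force"])
print(np.round(p["tool_from_camera"],3))
cv2.imwrite("pics/w1.png",p["image"])
for r in outline_of(p,"filter_cap"):
    P,u,v=cloud(w,r["mask"]); zt=np.percentile(P[:,2],90); Q=P[P[:,2]>zt-6]
    print(r["score"],r["box"],zt,cv2.minEnclosingCircle(Q[:,:2].astype(np.float32)),np.median(Q,0))
E
```

```text
[ 0.222  0.378  0.064  1.705 -0.025  1.062 -1.258] [ 511.9725722  -169.22631924  319.3023409 ] [3.14114775e+00 3.01588637e-03 1.92335574e-02] [0.03881091 0.02916999 0.56003905]
[[   0.      -0.948   -0.318   82.086]
 [   1.       0.       0.      -0.713]
 [  -0.      -0.318    0.948 -142.422]
 [   0.       0.       0.       1.   ]]
0.59 [312.3, 163.1, 372.3, 228.5] 213.3999281061193 ((505.2855224609375, -187.01980590820312), 26.461872100830078) [ 506.71282798 -186.71705004  212.52995594]
0.58 [304.3, 219.4, 335.4, 261.9] 52.14329279905241 ((418.0293884277344, -168.39939880371094), 66.12100219726562) [ 376.95608978 -167.93210417   51.16026185]
```

View pics/w1.png

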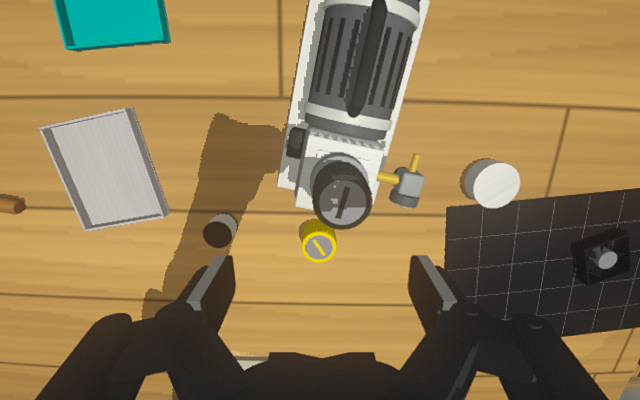

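Emit:
send_rows --pt "1 -0.008 0.018 0 0" --pt "1 0 0 0 0.125" --pt "1 0 0 0 0.125" --pt "1 0 0 0 0.125" --pt "1 0 0 0 0.125" --pt "1 0 0 0 0.125" --pt "1 0 0 0 0.125" --pt "1 0 0 0 0.125" --pt "1 0 0 0 0.125" --pt "1 0 0 0 0.125" --pt "1 0 0 0 0.125" --pt "1 0 0 0 0.125"

```text
clock: 3.15
eef_pos: [485.7, -220.6, 319.0]
tool_rot: [3.125, -0.013, -1.364]
force: [-0.6, 0.4, 1.0]
width: 85.3
```

```bash
cat > m.py <<'E'
from h import *
s=read_state(); p=get_image("wrist"); w=wr(s,p)
print(np.round(s["qpos"],3),s["eef_pos"],s["tool_rot"],s["force"],s["torque"])
for r in outline_of(p,"filter_cap"):
    P,u,v=cloud(w,r["mask"]); zt=np.percentile(P[:,2],90); Q=P[P[:,2]>zt-6]
    print(r["score"],r["box"],zt,cv2.minEnclosingCircle(Q[:,:2].astype(np.float32)),np.median(Q,0))
import sys; cv2.imwrite(f"pics/{sys.argv[1]}.png",p["image"])
E
python3 m.py w2
```

```text
[ 0.07   0.393  0.418  1.724 -0.155  1.065 -2.399] [ 485.67099898 -220.64153247  319.00056877] [ 3.1245877  -0.01318179 -1.36428207] [-0.58121756  0.37417438  0.99715934] [ 0.06313078 -0.05646706 -0.02529033]
0.76 [364.7, 184.2, 402.6, 228.3] 52.018907931403426 ((374.47210693359375, -167.19923400878906), 26.5493221282959) [ 375.19572987 -168.30960895   51.10633074]
0.67 [262.3, 184.3, 323.6, 253.1] 213.37418091306068 ((504.4132385253906, -186.93406677246094), 26.783971786499023) [ 504.70496154 -188.60373298  212.54737607]
```

View pics/w2.png

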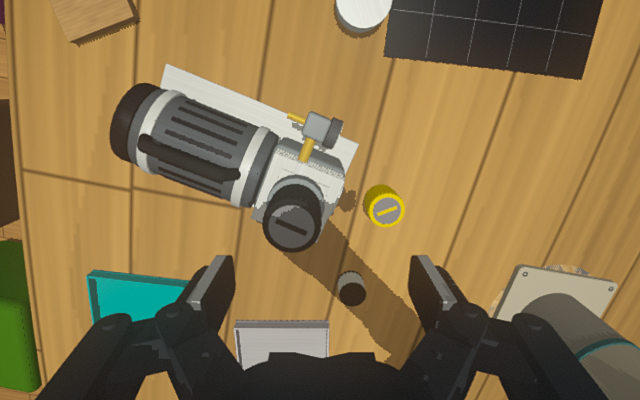

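Emit:
send_rows --pt "1 0 0 0 0"

```text
clock: 3.33
eef_pos: [485.1, -221.6, 318.9]
tool_rot: [3.124, -0.014, -1.356]
force: [1.1, 0.7, -0.9]
width: 85.5
```

Emit:
send_rows --pt "1 0 0 0 -0.04" --pt "1 0 0 0 -0.04" --pt "1 0 0 0 -0.04"

```text
clock: 3.58
eef_pos: [483.4, -224.1, 318.8]
tool_rot: [3.121, -0.012, -1.224]
force: [0.1, -0.1, 0.7]
width: 85.4
```

Emit:
send_rows --pt "1 0 0 0 0.08" --pt "1 0 0 0 0.08" --pt "1 0 0 0 0.08"

```text
clock: 3.83
eef_pos: [481.9, -226.6, 319.0]
tool_rot: [3.124, -0.016, -1.46]
force: [-0.5, -0.2, -0.2]
width: 85.6
```

Emit:
send_rows --pt "1 0 0 0 0" --pt "1 0 0 0 0" --pt "1 0 0 0 0" --pt "1 0 0 0 0" --pt "1 0 0 0 0" --pt "1 0 0 0 0"

```text
clock: 4.33
eef_pos: [480.5, -228.7, 319.0]
tool_rot: [3.123, -0.017, -1.448]
force: [-0.1, -0.4, 0.4]
width: 85.6
```

Emit:
send_rows --pt "1 0 0 0 0" --pt "1 0 0 0 0" --pt "1 0 0 0 0" --pt "1 0 0 0 0" --pt "1 0 0 0 0" --pt "1 0 0 0 0"

```text
clock: 4.83
eef_pos: [480.6, -228.5, 319.0]
tool_rot: [3.123, -0.016, -1.446]
force: [0.3, 0.6, -0.5]
width: 85.5
```

Emit:
send_rows --pt "1 -0.005 -0.004 0 0" --pt "1 -0.006 -0.005 0 0" --pt "1 -0.006 -0.005 0 0" --pt "1 -0.006 -0.005 0 0" --pt "1 -0.005 -0.004 0 0" --pt "1 -0.003 -0.002 0 0" --pt "1 0 0 0 0" --pt "1 0 0 0 0"

```text
clock: 5.5
eef_pos: [504.8, -188.9, 317.7]
tool_rot: [3.123, -0.016, -1.442]
force: [0.3, 0.2, -0.6]
width: 85.3
```

Emit:
send_rows --pt "1 0 0 0 0" --pt "1 0 0 0 0"

```text
clock: 5.67
eef_pos: [504.7, -189.1, 317.6]
tool_rot: [3.123, -0.016, -1.443]
force: [-0.4, -0.5, 0.2]
width: 85.4
```

Emit:
send_rows --pt "1 0 0 0 -0.1" --pt "1 0 0 0 -0.1" --pt "1 0 0 0 -0.1" --pt "1 0 0 0 -0.1"

```text
clock: 6.0
eef_pos: [503.7, -190.8, 317.7]
tool_rot: [3.117, -0.008, -1.03]
force: [0.7, -1.0, -0.5]
width: 85.2
```

Emit:
send_rows --pt "1 0 0 0 0.1" --pt "1 0 0 0 0.1" --pt "1 0 0 0 0.1" --pt "1 0 0 0 0.1"

```text
clock: 6.33
eef_pos: [502.4, -193.5, 318.3]
tool_rot: [3.123, -0.017, -1.443]
force: [-0.5, 0.4, -0.4]
width: 85.3
```

Emit:
send_rows --pt "1 0 0 0 0" --pt "1 0 0 0 0"

```text
clock: 6.5
eef_pos: [501.8, -194.5, 318.3]
tool_rot: [3.122, -0.018, -1.446]
force: [0.0, 0.9, 0.5]
width: 85.6
```

Emit:
send_rows --pt "1 -0.002 -0.001 0 0" --pt "1 -0.003 -0.002 0 0" --pt "1 -0.001 -0.001 0 0" --pt "1 0 0 0 0" --pt "1 0 0 0 0" --pt "1 0 0 0 0"

```text
clock: 7.0
eef_pos: [505.3, -187.4, 318.3]
tool_rot: [3.123, -0.018, -1.438]
force: [0.6, 0.2, -0.7]
width: 85.5
```

Emit:
send_rows --pt "1 0 0 0 0.05" --pt "1 0 0 0 0.05" --pt "1 0 0 0 0.05" --pt "1 0 0 0 0.05" --pt "1 0 0 0 0.05" --pt "1 0 0 0 0.05"

```text
clock: 7.5
eef_pos: [505.2, -187.8, 318.4]
tool_rot: [3.129, -0.022, -1.75]
force: [-0.5, -0.6, 0.5]
width: 85.3
```

Emit:
send_rows --pt "1 0 0 0 0.05" --pt "1 0 0 0 0.05" --pt "1 0 0 0 0.05" --pt "1 0 0 0 0.05" --pt "1 0 0 0 0" --pt "1 0 0 0 0"

```text
clock: 8.0
eef_pos: [504.9, -188.3, 318.6]
tool_rot: [3.134, -0.025, -1.96]
force: [-0.0, 0.1, 0.3]
width: 85.6
```

```bash
python3 m.py w3
```

```text
[-0.174  0.451  0.697  1.714 -0.292  1.095 -2.921] [ 504.94951055 -188.26125412  318.5815723 ] [ 3.13449981 -0.02478192 -1.95975279] [-0.04123565  0.08536185  0.28217   ] [-0.00772242 -0.06139288  0.026564  ]
0.92 [290.9, 156.7, 353.9, 226.9] 213.44407821364481 ((504.48077392578125, -187.02476501464844), 26.508689880371094) [ 504.05880088 -188.17818389  212.60386339]
0.92 [390.3, 119.4, 434.2, 161.3] 52.096721556967324 ((375.458251953125, -167.77232360839844), 26.671142578125) [ 375.35848504 -168.55905332   51.04972456]
```

Emit:
send_rows --pt "1 0 0 0.006 0" --pt "1 0 0 0.012 0" --pt "1 0 0 0.014 0" --pt "1 0 0 0.014 0" --pt "1 0 0 0.014 0" --pt "1 0 0 0.014 0" --pt "1 0 0 0.012 0" --pt "1 0 0 0.008 0" --pt "1 0 0 0.004 0" --pt "1 0 0 0 0" --pt "1 0 0 0 0"

```text
clock: 9.02
eef_pos: [503.5, -190.3, 214.6]
tool_rot: [3.136, -0.019, -1.953]
force: [-0.8, 0.5, 0.4]
width: 85.6
```

Emit:
send_rows --pt "1 -0.001 0 0.005 0" --pt "1 -0.001 0 0.007 0" --pt "1 -0.001 0 0.007 0" --pt "1 0 0 0.006 0" --pt "1 0 0 0.003 0" --pt "1 0 0 0.001 0" --pt "1 0 0 0 0" --pt "1 0 0 0 0" --pt "1 0 0 0 0"

```text
clock: 9.77
eef_pos: [505.8, -188.1, 184.1]
tool_rot: [3.139, -0.019, -1.952]
force: [0.1, -0.1, 0.2]
width: 85.5
```

```bash
python3 m.py w4
```

```text
[-0.089  0.601  0.588  1.886 -0.43   0.787 -2.795] [ 505.8412667  -188.09086987  184.07260437] [ 3.13947171 -0.01894747 -1.95189586] [ 0.09519326 -0.11479161  0.18552503] [ 0.04002479  0.02653465 -0.01214194]
0.74 [418.8, 124.4, 487.9, 183.5] 51.84280942316089 ((374.71063232421875, -167.73480224609375), 26.847375869750977) [ 375.27297204 -169.21395005   50.96861939]
0.7 [269.7, 199.6, 383.5, 331.6] 213.18648391994037 ((504.3860168457031, -187.2119140625), 26.929243087768555) [ 503.40046165 -190.1022202   212.46749625]
```

View pics/w4.png

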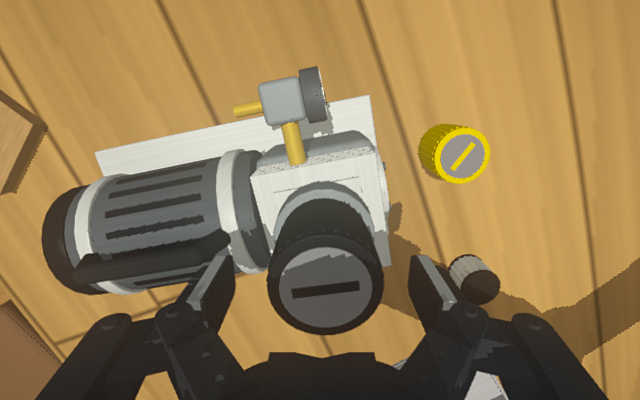

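Emit:
send_rows --pt "0.45 0 0.001 0.0005 0" --pt "0.45 0 0 0 0" --pt "0.45 0 0 0 0" --pt "0.45 0 0 0 0" --pt "0.45 0 0 0 0" --pt "0.45 0 0 0 0"

```text
clock: 10.37
eef_pos: [505.3, -187.9, 184.4]
tool_rot: [3.141, -0.019, -1.952]
force: [-0.6, 0.5, 0.1]
width: 61.6
```

```bash
python3 m.py w5
python3 - <<'E'
import cv2
a=cv2.imread("pics/w5.png"); cv2.imwrite("pics/w5c.png",cv2.resize(a[180:350,220:430],None,fx=3.5,fy=3.5,interpolation=cv2.INTER_CUBIC))
E
```

```text
[-0.09   0.599  0.588  1.889 -0.431  0.784 -2.794] [ 505.30941698 -187.87222075  184.40569942] [ 3.14128716 -0.01862371 -1.9518592 ] [-0.5608718   0.45945074  0.08947187] [ 0.04145833 -0.03093537  0.01233371]
0.83 [417.8, 123.2, 489.4, 184.5] 51.849620972730406 ((374.5915222167969, -167.74563598632812), 26.879833221435547) [ 375.09971313 -169.09094374   50.96253882]
0.78 [265.6, 198.9, 385.7, 332.9] 213.2018678245475 ((504.3592529296875, -187.2045440673828), 26.76498794555664) [ 503.2928865  -190.09758432  212.49039361]
```

View pics/w5c.png

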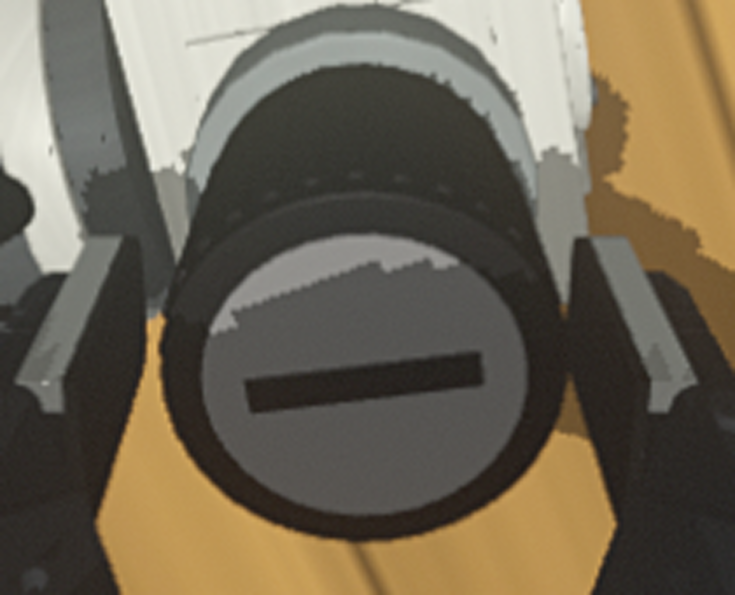

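Emit:
send_rows --pt "0.45 0 0.0012 0.0008 0" --pt "0.45 0 0 0 0" --pt "0.31 0 0 0 0" --pt "0.31 0 0 0 0" --pt "0.31 0 0 0 0"

```text
clock: 10.88
eef_pos: [504.0, -187.4, 183.4]
tool_rot: [3.141, -0.019, -1.952]
force: [-0.4, -0.3, 0.6]
width: 56.0
```

```bash
python3 m.py w6
python3 - <<'E'
import cv2
a=cv2.imread("pics/w6.png"); cv2.imwrite("pics/w6c.png",cv2.resize(a[180:350,220:430],None,fx=3.5,fy=3.5,interpolation=cv2.INTER_CUBIC))
E
```

```text
[-0.09   0.598  0.587  1.893 -0.432  0.78  -2.793] [ 503.96532264 -187.36316748  183.41446931] [ 3.14101583 -0.0186375  -1.95190556] [-0.43689138 -0.28383092  0.58258423] [ 0.04001153 -0.00115265  0.03356864]
0.67 [260.5, 198.4, 378.0, 335.9] 213.18087279794256 ((504.41058349609375, -187.03053283691406), 26.885038375854492) [ 503.28075587 -190.0777782   212.47322048]
0.67 [417.4, 125.2, 488.9, 184.4] 51.92593104745002 ((374.7013854980469, -167.60336303710938), 27.04368782043457) [ 375.18485961 -169.05569891   51.00575145]
```

View pics/w6c.png

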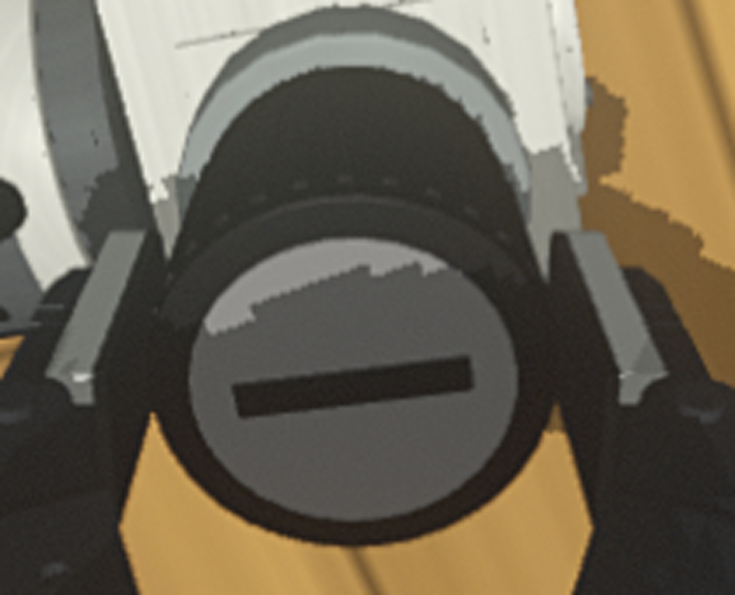

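Emit:
send_rows --pt "0.24 0 0 0 0" --pt "0.24 0 0 0 0" --pt "0.22 0 0 0 0" --pt "0.22 0 0 0 0"

```text
clock: 11.32
eef_pos: [504.4, -187.6, 183.6]
tool_rot: [-3.141, -0.019, -1.952]
force: [0.6, -0.7, -0.2]
width: 52.2
```

Emit:
send_rows --pt "0.2 0 0 0 0" --pt "0.2 0 0 0 0"

```text
clock: 11.48
eef_pos: [504.4, -187.5, 183.7]
tool_rot: [-3.141, -0.019, -1.952]
force: [-0.8, 0.1, -0.4]
width: 51.7
```

Emit:
send_rows --pt "0.17 0 0 0 0" --pt "0.17 0 0 0 0"

```text
clock: 11.65
eef_pos: [504.4, -187.6, 183.9]
tool_rot: [-3.141, -0.019, -1.952]
force: [-0.2, 0.3, -0.4]
width: 50.6
```

Emit:
send_rows --pt "0.1 0 0 0 0" --pt "0.1 0 0 0 0" --pt "0.1 0 0 0 0"

```text
clock: 11.9
eef_pos: [504.4, -187.5, 184.0]
tool_rot: [-3.141, -0.018, -1.952]
force: [0.3, 0.0, 0.8]
width: 50.3
```

Emit:
send_rows --pt "-1 0 0 0 0" --pt "-1 0 0 0 -0.03" --pt "-1 0 0 0 -0.05" --pt "-1 0 0 0 -0.05"

```text
clock: 12.23
eef_pos: [504.6, -187.7, 184.1]
tool_rot: [3.14, -0.019, -1.815]
force: [-0.5, 0.2, 1.1]
width: 50.4
```

```bash
cat > s.py <<'E'
from h import *
s=read_state()
for k in ["qpos","eef_pos","tool_rot","force","torque"]: print(k,np.round(s[k],3))
print(s["clock"],s["width"])
E
python3 s.py
```

```text
qpos [-0.066  0.588  0.548  1.892 -0.399  0.772 -2.689]
eef_pos [ 504.588 -187.669  184.1  ]
tool_rot [ 3.14  -0.019 -1.815]
force [-0.538  0.243  1.065]
torque [ 0.038 -0.002 -0.104]
12.2333 50.36501859415549
```

Emit:
send_rows --pt "-1 0 0 0 -0.05" --pt "-1 0 0 0 -0.05" --pt "-1 0 0 0 -0.05" --pt "-1 0 0 0 -0.05" --pt "-1 0 0 0 -0.05" --pt "-1 0 0 0 -0.05"

```text
clock: 12.73
eef_pos: [504.9, -187.5, 184.5]
tool_rot: [3.135, -0.017, -1.492]
force: [-0.4, 0.9, 1.2]
width: 50.4
```

```bash
python3 s.py
```

```text
qpos [-0.007  0.569  0.453  1.89  -0.324  0.755 -2.441]
eef_pos [ 504.917 -187.472  184.506]
tool_rot [ 3.135 -0.017 -1.492]
force [-0.398  0.921  1.184]
torque [ 0.061 -0.064 -0.063]
12.7333 50.4235741145979
```

Emit:
send_rows --pt "-1 0 0 0 -0.06" --pt "-1 0 0 0 -0.06" --pt "-1 0 0 0 -0.06" --pt "-1 0 0 0 -0.06" --pt "-1 0 0 0 -0.06" --pt "-1 0 0 0 -0.06" --pt "-1 0 0 0 -0.06" --pt "-1 0 0 0 -0.06"

```text
clock: 13.4
eef_pos: [504.5, -187.1, 185.1]
tool_rot: [3.129, -0.011, -0.979]
force: [0.4, 1.3, 1.9]
width: 50.2
```

```bash
python3 s.py
```

```text
qpos [ 0.09   0.545  0.302  1.888 -0.207  0.738 -2.046]
eef_pos [ 504.538 -187.102  185.093]
tool_rot [ 3.129 -0.011 -0.979]
force [0.428 1.331 1.901]
torque [ 0.133  0.011 -0.084]
13.4 50.18022100110786
```

Emit:
send_rows --pt "-1 0 0 -0.0001 -0.06" --pt "-1 0 0 -0.0001 -0.06" --pt "-1 0 0 -0.0001 -0.06" --pt "-1 0 0 -0.0001 -0.06" --pt "-1 0 0 -0.0001 -0.06" --pt "-1 0 0 -0.0001 -0.06" --pt "-1 0 0 -0.0001 -0.06" --pt "-1 0 0 -0.0001 -0.06"

```text
clock: 14.07
eef_pos: [503.9, -187.5, 185.9]
tool_rot: [3.126, -0.003, -0.467]
force: [0.7, 0.4, 0.0]
width: 50.4
```

```bash
python3 s.py
```

```text
qpos [ 0.191  0.531  0.152  1.886 -0.091  0.731 -1.647]
eef_pos [ 503.886 -187.55   185.913]
tool_rot [ 3.126e+00 -3.000e-03 -4.670e-01]
force [0.689 0.377 0.004]
torque [ 0.139 -0.106 -0.101]
14.0667 50.3946306287374
```

Emit:
send_rows --pt "-1 0 0 -5e-05 -0.06" --pt "-1 0 0 -5e-05 -0.06" --pt "-1 0 0 -5e-05 -0.06" --pt "-1 0 0 -5e-05 -0.06" --pt "-1 0 0 -5e-05 -0.06" --pt "-1 0 0 -5e-05 -0.06" --pt "-1 0 0 -5e-05 -0.06" --pt "-1 0 0 -5e-05 -0.06" --pt "-1 0 0 -5e-05 -0.06" --pt "-1 0 0 -5e-05 -0.06"

```text
clock: 14.9
eef_pos: [503.9, -187.9, 186.7]
tool_rot: [3.127, 0.005, 0.173]
force: [-0.6, 1.1, 0.1]
width: 50.3
```

```bash
python3 s.py
```

```text
qpos [ 0.318  0.524 -0.034  1.882  0.047  0.734 -1.144]
eef_pos [ 503.912 -187.939  186.728]
tool_rot [3.127 0.005 0.173]
force [-0.618  1.118  0.111]
torque [ 0.185 -0.036 -0.146]
14.9 50.31285576247539
```

Emit:
send_rows --pt "-1 0 0 -5e-05 -0.06" --pt "-1 0 0 -5e-05 -0.06" --pt "-1 0 0 -5e-05 -0.06" --pt "-1 0 0 -5e-05 -0.06" --pt "-1 0 0 -5e-05 -0.06" --pt "-1 0 0 -5e-05 -0.06" --pt "-1 0 0 -5e-05 -0.06" --pt "-1 0 0 -5e-05 -0.06" --pt "-1 0 0 -5e-05 -0.06" --pt "-1 0 0 -5e-05 -0.06"

```text
clock: 15.73
eef_pos: [504.1, -188.2, 187.5]
tool_rot: [3.132, 0.01, 0.812]
force: [-0.3, 0.2, 0.3]
width: 50.0
```

```bash
python3 s.py; python3 m.py w7
```

```text
qpos [ 0.445  0.53  -0.218  1.879  0.181  0.748 -0.636]
eef_pos [ 504.093 -188.226  187.49 ]
tool_rot [3.132 0.01  0.812]
force [-0.275  0.198  0.289]
torque [ 0.109 -0.028 -0.087]
15.7333 49.95506965875947
[ 0.445  0.53  -0.218  1.879  0.181  0.748 -0.636] [ 504.09317782 -188.22606468  187.48977803] [3.13193107 0.00991433 0.81227564] [-0.27496115  0.19780638  0.28914655] [ 0.1085763  -0.02778905 -0.08664198]
0.75 [264.1, 197.6, 381.0, 333.9] 216.58098663333587 ((504.9571533203125, -186.6624298095703), 26.7319278717041) [ 506.93229055 -184.27672409  215.8364615 ]
0.72 [191.5, 213.1, 250.8, 273.3] 51.59679606654806 ((374.7578430175781, -166.70755004882812), 26.895418167114258) [ 377.17066811 -166.1620685    50.81159979]
```

View pics/w7.png

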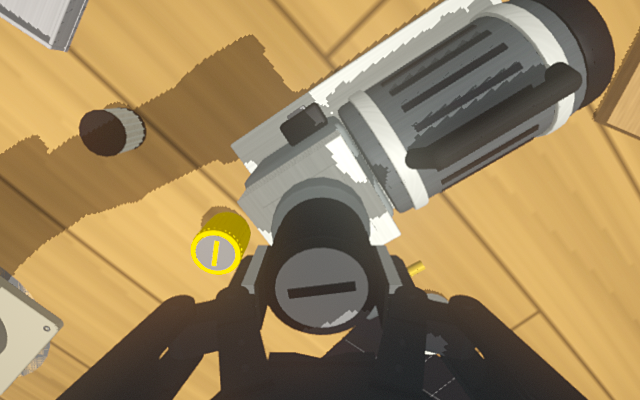

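Emit:
send_rows --pt "-1 0 0 -5e-05 -0.06" --pt "-1 0 0 -5e-05 -0.06" --pt "-1 0 0 -5e-05 -0.06" --pt "-1 0 0 -5e-05 -0.06" --pt "-1 0 0 -5e-05 -0.06" --pt "-1 0 0 -5e-05 -0.06" --pt "-1 0 0 -5e-05 -0.06" --pt "-1 0 0 -5e-05 -0.06" --pt "-1 0 0 -5e-05 -0.06" --pt "-1 0 0 -5e-05 -0.06" --pt "-1 0 0 -5e-05 -0.06" --pt "-1 0 0 -5e-05 -0.06"

```text
clock: 16.83
eef_pos: [504.7, -188.3, 188.4]
tool_rot: [3.139, 0.013, 1.544]
force: [-0.1, -0.5, 1.0]
width: 50.0
```

```bash
python3 s.py
```

```text
qpos [ 0.584  0.551 -0.427  1.874  0.331  0.781 -0.052]
eef_pos [ 504.676 -188.315  188.382]
tool_rot [3.139 0.013 1.544]
force [-0.077 -0.498  0.952]
torque [ 0.186  0.021 -0.052]
16.8333 49.96495896491181
```

Emit:
send_rows --pt "-1 0 0 -7e-05 -0.06" --pt "-1 0 0 -7e-05 -0.06" --pt "-1 0 0 -7e-05 -0.06" --pt "-1 0 0 -7e-05 -0.06" --pt "-1 0 0 -7e-05 -0.06" --pt "-1 0 0 -7e-05 -0.06" --pt "-1 0 0 -7e-05 -0.06" --pt "-1 0 0 -7e-05 -0.06" --pt "-1 0 0 -7e-05 -0.06" --pt "-1 0 0 -7e-05 -0.06" --pt "-1 0 0 -7e-05 -0.06" --pt "-1 0 0 -7e-05 -0.06"

```text
clock: 17.83
eef_pos: [505.2, -187.9, 189.3]
tool_rot: [-3.136, 0.012, 2.281]
force: [0.1, 0.1, 0.6]
width: 50.1
```

```bash
python3 s.py
```

```text
qpos [ 0.715  0.589 -0.635  1.869  0.478  0.833  0.543]
eef_pos [ 505.18  -187.891  189.295]
tool_rot [-3.136  0.012  2.281]
force [0.057 0.067 0.621]
torque [ 0.18   0.027 -0.007]
17.8333 50.065956551203946
```

Emit:
send_rows --pt "-1 0 0 -7e-05 -0.06" --pt "-1 0 0 -7e-05 -0.06" --pt "-1 0 0 -7e-05 -0.06" --pt "-1 0 0 -7e-05 -0.06" --pt "-1 0 0 -7e-05 -0.06" --pt "-1 0 0 -7e-05 -0.06" --pt "-1 0 0 -7e-05 -0.06" --pt "-1 0 0 -7e-05 -0.06" --pt "-1 0 0 -7e-05 -0.06" --pt "-1 0 0 -7e-05 -0.06" --pt "-1 0 0 -7e-05 -0.06" --pt "-1 0 0 -7e-05 -0.06"

```text
clock: 18.83
eef_pos: [505.1, -187.5, 190.2]
tool_rot: [-3.131, 0.004, 3.019]
force: [-0.4, 1.0, 1.5]
width: 50.1
```

```bash
python3 s.py
```

```text
qpos [ 0.832  0.645 -0.837  1.865  0.618  0.907  1.144]
eef_pos [ 505.126 -187.536  190.151]
tool_rot [-3.131  0.004  3.019]
force [-0.415  1.005  1.502]
torque [ 0.161  0.067 -0.075]
18.8333 50.10059188430781
```

Emit:
send_rows --pt "-1 0 0 -0.0001 -0.06" --pt "-1 0 0 -0.0001 -0.06" --pt "-1 0 0 -0.0001 -0.06" --pt "-1 0 0 -0.0001 -0.06" --pt "-1 0 0 -0.0001 -0.06" --pt "-1 0 0 -0.0001 -0.06" --pt "-1 0 0 -0.0001 -0.06" --pt "-1 0 0 -0.0001 -0.06" --pt "-1 0 0 -0.0001 -0.06" --pt "-1 0 0 -0.0001 -0.06"

```text
clock: 19.67
eef_pos: [505.0, -187.7, 191.0]
tool_rot: [-3.131, -0.004, -2.65]
force: [0.4, 0.0, 1.7]
width: 50.2
```

```bash
python3 s.py
```

```text
qpos [ 0.914  0.706 -0.998  1.861  0.728  0.986  1.653]
eef_pos [ 505.015 -187.679  190.966]
tool_rot [-3.131 -0.004 -2.65 ]
force [0.371 0.046 1.689]
torque [ 0.155  0.043 -0.056]
19.6667 50.15806568305355
```

Emit:
send_rows --pt "0.6 0 0 0 0" --pt "0.6 0 0 0 0" --pt "0.6 0 0 0 0" --pt "0.6 0 0 0 0.04" --pt "0.6 0 0 0 0.08" --pt "0.6 0 0 0 0.08" --pt "0.6 0 0 0 0.08" --pt "0.6 0 0 0 0.08" --pt "0.6 0 0 0 0.08" --pt "0.6 0 0 0 0.08"

```text
clock: 20.5
eef_pos: [503.2, -189.3, 189.0]
tool_rot: [-3.13, -0.002, 3.073]
force: [-0.2, 0.2, -0.8]
width: 68.0
```

```bash
python3 s.py;python3 m.py w8
```

```text
qpos [ 0.842  0.652 -0.851  1.865  0.629  0.917  1.191]
eef_pos [ 503.173 -189.253  189.031]
tool_rot [-3.130e+00 -2.000e-03  3.073e+00]
force [-0.184  0.249 -0.816]
torque [-0.015  0.029  0.018]
20.5 68.0007676380509
[ 0.842  0.652 -0.851  1.865  0.629  0.917  1.191] [ 503.17260509 -189.25348567  189.03110636] [-3.12978856e+00 -1.75122443e-03  3.07302470e+00] [-0.18443436  0.24946454 -0.81560551] [-0.01519967  0.02940971  0.01750456]
0.94 [265.4, 202.2, 383.5, 344.0] 220.35797611598824 ((504.56671142578125, -186.90377807617188), 26.882369995117188) [ 501.14673137 -186.71322208  219.64036424]
0.84 [308.5, 1.1, 370.9, 71.3] 52.143355154933936 ((374.50482177734375, -167.38072204589844), 26.881160736083984) [ 374.20055446 -167.5132005    51.11311798]
```

View pics/w8.png

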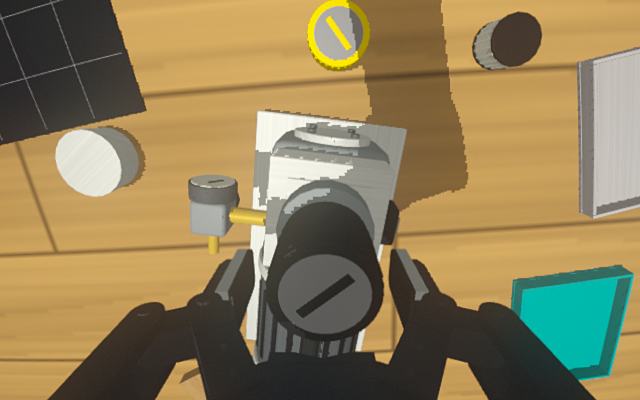

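Emit:
send_rows --pt "0.8 0 0.0005 -0.0004 0.08" --pt "0.8 0 0.0005 -0.0004 0.08" --pt "0.8 0 0.0005 -0.0004 0.08" --pt "0.8 0 0.0005 -0.0004 0.08" --pt "0.8 0 0.0005 -0.0004 0.08" --pt "0.8 0 0.0005 -0.0004 0.08" --pt "0.8 0 0.0005 -0.0004 0.08" --pt "0.8 0 0.0005 -0.0004 0.08" --pt "0.8 0 0.0005 -0.0004 0.08" --pt "0.8 0 0.0005 -0.0004 0.08" --pt "0.8 0 0.0005 -0.0004 0.08" --pt "0.8 0 0.0005 -0.0004 0.08"

```text
clock: 21.6
eef_pos: [505.0, -184.2, 193.2]
tool_rot: [-3.131, 0.008, 2.094]
force: [0.6, -0.6, -0.2]
width: 76.8
```

Emit:
send_rows --pt "0.8 0 0 0 0.09" --pt "0.8 0 0 0.0001 0.09" --pt "0.8 0 0 0.0001 0.09" --pt "0.8 0 0 0.0001 0.09" --pt "0.8 0 0 0.0001 0.09" --pt "0.8 0 0 0.0001 0.09" --pt "0.8 0 0 0.0001 0.09" --pt "0.8 0 0 0.0001 0.09" --pt "0.8 0 0 0.0001 0.09" --pt "0.8 0 0 0.0001 0.09" --pt "0.8 0 0 0.0001 0.09" --pt "0.8 0 0 0.0001 0.09"

```text
clock: 22.6
eef_pos: [504.1, -182.8, 191.1]
tool_rot: [-3.141, 0.014, 0.984]
force: [-0.3, -0.1, 0.5]
width: 76.9
```

Emit:
send_rows --pt "0.8 -0.0001 0.0003 0 0.09" --pt "0.8 -0.0001 0.0003 0 0.09" --pt "0.8 -0.0001 0.0003 0 0.09" --pt "0.8 -0.0001 0.0003 0 0.09" --pt "0.8 -0.0001 0.0003 0 0.09" --pt "0.8 -0.0001 0.0003 0 0.09" --pt "0.8 -0.0001 0.0003 0 0.09" --pt "0.8 -0.0001 0.0003 0 0.09" --pt "0.8 -0.0001 0.0002 0 0.09" --pt "0.8 -0.0001 0.0002 0 0.09" --pt "0.8 -0.0001 0.0002 0 0.09" --pt "0.8 -0.0001 0.0002 0 0.09"

```text
clock: 23.6
eef_pos: [503.5, -183.3, 189.5]
tool_rot: [3.132, 0.012, -0.125]
force: [0.1, 0.3, -0.7]
width: 76.6
```

Emit:
send_rows --pt "0.8 0.0003 0.0003 -0.0002 0.09" --pt "0.8 0.0003 0.0003 -0.0002 0.09" --pt "0.8 0.0003 0.0003 -0.0002 0.09" --pt "0.8 0.0003 0.0003 -0.0002 0.09" --pt "0.8 0.0003 0.0003 -0.0002 0.09" --pt "0.8 0.0003 0.0003 -0.0002 0.09" --pt "0.8 0.0003 0.0003 -0.0002 0.09" --pt "0.8 0.0003 0.0003 -0.0002 0.09" --pt "0.8 0.0003 0.0003 -0.0002 0.09" --pt "0.8 0.0003 0.0003 -0.0002 0.09" --pt "0.8 0.0003 0.0003 -0.0002 0.09" --pt "0.8 0.0003 0.0003 -0.0002 0.09"

```text
clock: 24.6
eef_pos: [503.3, -184.1, 189.9]
tool_rot: [3.123, 0.003, -1.232]
force: [0.3, 0.6, 0.2]
width: 77.1
```

```bash
python3 s.py
```

```text
qpos [ 0.053  0.551  0.361  1.873 -0.252  0.779 -2.255]
eef_pos [ 503.274 -184.138  189.91 ]
tool_rot [ 3.123e+00  3.000e-03 -1.232e+00]
force [0.332 0.578 0.233]
torque [-0.012 -0.043  0.003]
24.6 77.14002050641109
```

Emit:
send_rows --pt "0.8 0.0005 -0.0002 -0.0002 0.09" --pt "0.8 0.0006 -0.0002 -0.0002 0.09" --pt "0.8 0.0006 -0.0002 -0.0002 0.09" --pt "0.8 0.0006 -0.0002 -0.0002 0.08" --pt "0.8 0.0006 -0.0002 -0.0002 0.08" --pt "0.8 0.0004 -0.0001 -0.0002 0.05" --pt "0.8 0 0 0 0.02" --pt "0.8 0 0 0 0" --pt "0.8 0 0 0 0"

```text
clock: 25.35
eef_pos: [504.2, -183.8, 189.2]
tool_rot: [3.118, -0.004, -1.739]
force: [-0.8, 0.5, 0.8]
width: 76.8
```

```bash
python3 s.py;python3 m.py w9
```

```text
qpos [-0.039  0.581  0.508  1.869 -0.364  0.809 -2.65 ]
eef_pos [ 504.244 -183.759  189.168]
tool_rot [ 3.118 -0.004 -1.739]
force [-0.757  0.516  0.839]
torque [ 0.031  0.019 -0.027]
25.35 76.82048289278447
[-0.039  0.581  0.508  1.869 -0.364  0.809 -2.65 ] [ 504.24419203 -183.75920344  189.1678291 ] [ 3.11766088 -0.00411992 -1.73912145] [-0.75693132  0.51558517  0.8386513 ] [ 0.03120327  0.01948339 -0.02697473]
0.63 [257.8, 194.6, 381.3, 334.0] 220.32040472864884 ((504.7883605957031, -187.24771118164062), 26.910587310791016) [ 504.50439618 -190.31337616  219.60128896]
0.62 [410.9, 142.5, 479.2, 203.8] 51.89387301111397 ((374.722412109375, -167.501708984375), 26.847496032714844) [ 375.67073736 -169.0098709    51.03860456]
```

View pics/w9.png

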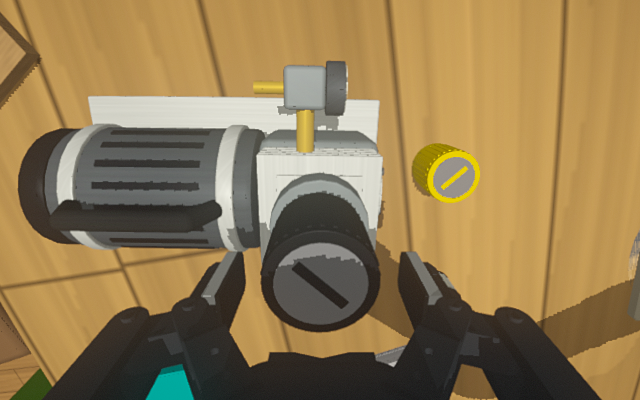

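Emit:
send_rows --pt "0.6 0.001 -0.0002 -0.0005 0" --pt "0.5 0.0012 -0.0002 -0.0006 0" --pt "0.4 0.0008 0 -0.0004 0" --pt "0.35 0 0 0 0" --pt "0.31 0 0 0 0" --pt "0.31 0 0 0 0" --pt "0.31 0 0 0 0"

```text
clock: 26.03
eef_pos: [504.1, -187.6, 191.1]
tool_rot: [3.118, -0.004, -1.738]
force: [-0.3, 0.5, 0.8]
width: 56.0
```

```bash
python3 s.py;python3 m.py w10;python3 - <<'E'
import cv2
a=cv2.imread("pics/w10.png"); cv2.imwrite("pics/w10c.png",cv2.resize(a[180:350,220:430],None,fx=3.5,fy=3.5,interpolation=cv2.INTER_CUBIC))
E
```

```text
qpos [-0.032  0.579  0.508  1.865 -0.362  0.814 -2.644]
eef_pos [ 504.052 -187.559  191.128]
tool_rot [ 3.118 -0.004 -1.738]
force [-0.317  0.48   0.791]
torque [-0.026 -0.006  0.02 ]
26.0333 56.04787827836702
[-0.032  0.579  0.508  1.865 -0.362  0.814 -2.644] [ 504.05238972 -187.5592136   191.12779156] [ 3.11823687 -0.00361611 -1.7378444 ] [-0.31732043  0.47994572  0.79096545] [-0.02562828 -0.00641085  0.01956794]
0.72 [265.2, 197.0, 382.5, 336.1] 220.30690105447707 ((504.83331298828125, -187.3431854248047), 26.870683670043945) [ 504.46192082 -190.51118698  219.58233679]
0.58 [412.1, 150.4, 478.9, 205.4] 51.88999686494898 ((374.83062744140625, -167.8594207763672), 26.740522384643555) [ 375.70076036 -169.00866405   51.08466887]
```

View pics/w10c.png

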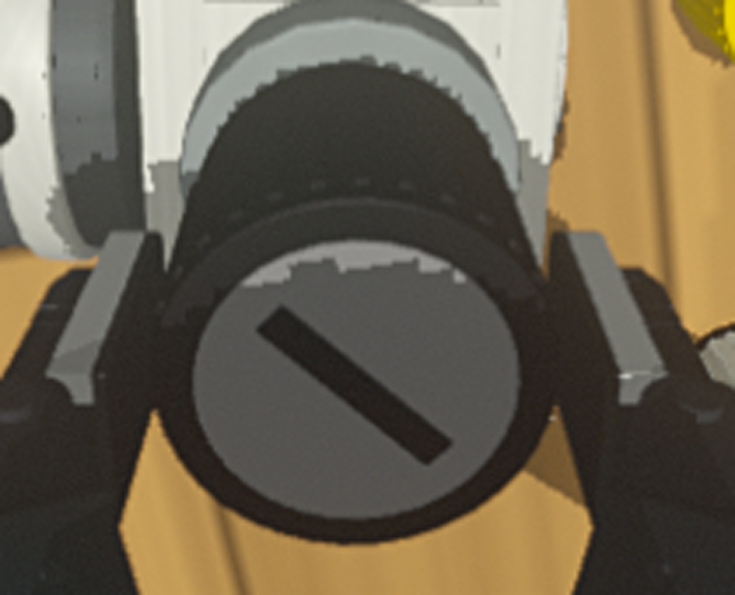

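Centred. I close gradually.

Emit:
send_rows --pt "0.24 0 0 0 0" --pt "0.24 0 0 0 0" --pt "0.22 0 0 0 0" --pt "0.22 0 0 0 0" --pt "0.2 0 0 0 0" --pt "0.19 0 0 0 0"

```text
clock: 26.63
eef_pos: [504.3, -187.5, 191.3]
tool_rot: [3.119, -0.004, -1.738]
force: [-0.3, 0.5, 0.6]
width: 51.4
```

```bash
python3 s.py
```

```text
qpos [-0.032  0.579  0.508  1.864 -0.362  0.814 -2.644]
eef_pos [ 504.274 -187.489  191.288]
tool_rot [ 3.119 -0.004 -1.738]
force [-0.273  0.471  0.563]
torque [-0.006 -0.046  0.014]
26.6333 51.387798149114026
```

Emit:
send_rows --pt "0.18 0 0 0 0" --pt "0.17 0 0 0 0" --pt "0.14 0 0 0 0" --pt "0.1 0 0 0 0"

```text
clock: 26.97
eef_pos: [504.3, -187.5, 191.6]
tool_rot: [3.119, -0.004, -1.737]
force: [-1.0, 0.5, 0.7]
width: 50.2
```

```bash
python3 s.py
```

```text
qpos [-0.032  0.579  0.509  1.864 -0.362  0.815 -2.644]
eef_pos [ 504.331 -187.46   191.566]
tool_rot [ 3.119 -0.004 -1.737]
force [-0.958  0.514  0.732]
torque [ 0.023  0.033 -0.011]
26.9667 50.19547899772326
```

Emit:
send_rows --pt "-1 0 0 0 0" --pt "-1 0 0 0 -0.04" --pt "-1 0 0 -5e-05 -0.06" --pt "-1 0 0 -5e-05 -0.06" --pt "-1 0 0 -5e-05 -0.06" --pt "-1 0 0 -5e-05 -0.06" --pt "-1 0 0 -5e-05 -0.06" --pt "-1 0 0 -5e-05 -0.06"

```text
clock: 27.63
eef_pos: [504.5, -187.5, 192.0]
tool_rot: [3.119, 0.005, -1.321]
force: [-0.3, -0.4, 2.1]
width: 50.4
```

```bash
python3 s.py
```

```text
qpos [ 0.043  0.557  0.387  1.861 -0.271  0.797 -2.32 ]
eef_pos [ 504.479 -187.541  192.024]
tool_rot [ 3.119  0.005 -1.321]
force [-0.308 -0.431  2.14 ]
torque [ 0.008 -0.044 -0.101]
27.6333 50.364206735713424
```

Emit:
send_rows --pt "-1 0 0 -0.0001 -0.06" --pt "-1 0 0 -0.0001 -0.06" --pt "-1 0 0 -0.0001 -0.06" --pt "-1 0 0 -0.0001 -0.06" --pt "-1 0 0 -0.0001 -0.06" --pt "-1 0 0 -0.0001 -0.06" --pt "-1 0 0 -0.0001 -0.06" --pt "-1 0 0 -0.0001 -0.06"

```text
clock: 28.3
eef_pos: [504.3, -187.4, 192.6]
tool_rot: [3.125, 0.016, -0.819]
force: [-0.3, -0.2, -0.2]
width: 50.3
```

```bash
python3 s.py
```

```text
qpos [ 0.138  0.539  0.241  1.859 -0.163  0.785 -1.925]
eef_pos [ 504.268 -187.354  192.58 ]
tool_rot [ 3.125  0.016 -0.819]
force [-0.335 -0.236 -0.183]
torque [-0.02   0.023 -0.082]
28.3 50.32594364960095
```

Emit:
send_rows --pt "-1 0 0 -7e-05 -0.06" --pt "-1 0 0 -7e-05 -0.06" --pt "-1 0 0 -7e-05 -0.06" --pt "-1 0 0 -7e-05 -0.06" --pt "-1 0 0 -7e-05 -0.06" --pt "-1 0 0 -7e-05 -0.06" --pt "-1 0 0 -7e-05 -0.06" --pt "-1 0 0 -7e-05 -0.06"

```text
clock: 28.97
eef_pos: [504.4, -188.5, 193.6]
tool_rot: [3.134, 0.02, -0.317]
force: [-0.9, 0.3, 1.3]
width: 50.3
```

```bash
python3 s.py
```

```text
qpos [ 0.236  0.528  0.096  1.855 -0.058  0.782 -1.526]
eef_pos [ 504.398 -188.457  193.577]
tool_rot [ 3.134  0.02  -0.317]
force [-0.928  0.299  1.34 ]
torque [ 0.011  0.019 -0.097]
28.9667 50.3352298415841
```

Emit:
send_rows --pt "-1 0 0 -5e-05 -0.05" --pt "-1 0 0 -5e-05 -0.05" --pt "-1 0 0 -5e-05 -0.05" --pt "-1 0 0 -5e-05 -0.05" --pt "-1 0 0 -5e-05 -0.05"

```text
clock: 29.38
eef_pos: [504.6, -188.5, 193.8]
tool_rot: [3.14, 0.021, -0.055]
force: [0.1, 0.3, 1.7]
width: 50.0
```

```bash
python3 s.py; python3 m.py w11
```

```text
qpos [ 0.287  0.526  0.02   1.853 -0.005  0.782 -1.317]
eef_pos [ 504.6   -188.456  193.763]
tool_rot [ 3.14   0.021 -0.055]
force [0.09  0.336 1.721]
torque [ 0.042 -0.028 -0.036]
29.3833 49.968811381173
[ 0.287  0.526  0.02   1.853 -0.005  0.782 -1.317] [ 504.60018649 -188.45582301  193.76298999] [ 3.13997182  0.02096043 -0.05479908] [0.0902675  0.33576475 1.72114082] [ 0.04228462 -0.0281327  -0.03579912]
0.95 [263.9, 199.7, 380.0, 334.3] 222.44887031812786 ((506.08441162109375, -187.3087158203125), 27.15582275390625) [ 509.00545882 -187.78205914  221.64706331]
```

View pics/w11.png

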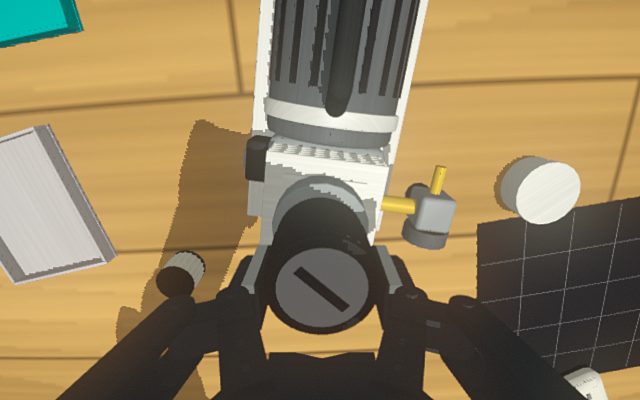

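Emit:
send_rows --pt "-1 0 0 -8e-05 -0.06" --pt "-1 0 0 -8e-05 -0.06" --pt "-1 0 0 -8e-05 -0.06" --pt "-1 0 0 -8e-05 -0.06" --pt "-1 0 0 -8e-05 -0.06" --pt "-1 0 0 -8e-05 -0.06"

```text
clock: 29.98
eef_pos: [504.9, -188.4, 194.1]
tool_rot: [-3.136, 0.02, 0.307]
force: [-0.6, 1.6, 0.8]
width: 50.7
```

```bash
python3 s.py
```

```text
qpos [ 0.357  0.526 -0.083  1.85   0.068  0.787 -1.028]
eef_pos [ 504.851 -188.434  194.095]
tool_rot [-3.136  0.02   0.307]
force [-0.646  1.578  0.834]
torque [ 0.037 -0.074 -0.093]
29.9833 50.70329553452232
```

Emit:
send_rows --pt "-1 0 0 -8e-05 -0.06" --pt "-1 0 0 -8e-05 -0.06" --pt "-1 0 0 -8e-05 -0.06" --pt "-1 0 0 -8e-05 -0.06" --pt "-1 0 0 -8e-05 -0.06" --pt "-1 0 0 -8e-05 -0.06"

```text
clock: 30.48
eef_pos: [505.1, -188.4, 194.4]
tool_rot: [-3.129, 0.016, 0.673]
force: [0.4, 0.7, 0.5]
width: 50.3
```

```bash
python3 s.py
```

```text
qpos [ 0.427  0.53  -0.188  1.848  0.14   0.796 -0.734]
eef_pos [ 505.115 -188.384  194.429]
tool_rot [-3.129  0.016  0.673]
force [0.43  0.747 0.494]
torque [ 0.037 -0.047 -0.078]
30.4833 50.34350918018338
```

Emit:
send_rows --pt "-1 0 0 -8e-05 -0.06" --pt "-1 0 0 -8e-05 -0.06" --pt "-1 0 0 -8e-05 -0.06" --pt "-1 0 0 -8e-05 -0.06" --pt "-1 0 0 -8e-05 -0.06" --pt "-1 0 0 -8e-05 -0.06"

```text
clock: 30.98
eef_pos: [505.4, -188.1, 194.8]
tool_rot: [-3.125, 0.009, 1.038]
force: [0.2, 0.5, 0.6]
width: 50.1
```

```bash
python3 s.py
```

```text
qpos [ 0.497  0.538 -0.292  1.845  0.211  0.808 -0.439]
eef_pos [ 505.447 -188.126  194.789]
tool_rot [-3.125  0.009  1.038]
force [0.199 0.485 0.602]
torque [ 0.027 -0.035 -0.137]
30.9833 50.09668100198177
```

Emit:
send_rows --pt "-1 0 0 -0.0001 -0.06" --pt "-1 0 0 -0.0001 -0.06" --pt "-1 0 0 -0.0001 -0.06" --pt "-1 0 0 -0.0001 -0.06" --pt "-1 0 0 -0.0001 -0.06" --pt "-1 0 0 -0.0001 -0.06"

```text
clock: 31.48
eef_pos: [506.0, -187.8, 195.4]
tool_rot: [-3.123, 0.001, 1.403]
force: [-0.1, -0.4, 1.9]
width: 50.0
```

```bash
python3 s.py
```

```text
qpos [ 0.565  0.549 -0.396  1.842  0.281  0.824 -0.143]
eef_pos [ 505.961 -187.809  195.413]
tool_rot [-3.123e+00  1.000e-03  1.403e+00]
force [-0.081 -0.399  1.891]
torque [-0.028 -0.071 -0.083]
31.4833 50.02250633090308
```

Emit:
send_rows --pt "-1 0 0 -0.0001 -0.06" --pt "-1 0 0 -0.0001 -0.06" --pt "-1 0 0 -0.0001 -0.06" --pt "-1 0 0 -0.0001 -0.06" --pt "-1 0 0 -0.0001 -0.06" --pt "-1 0 0 -0.0001 -0.06"

```text
clock: 31.98
eef_pos: [506.3, -188.1, 196.6]
tool_rot: [-3.124, -0.005, 1.768]
force: [0.2, 0.6, 2.5]
width: 50.0
```

```bash
python3 s.py
```

```text
qpos [ 0.632  0.564 -0.5    1.838  0.352  0.847  0.154]
eef_pos [ 506.256 -188.118  196.633]
tool_rot [-3.124 -0.005  1.768]
force [0.175 0.588 2.47 ]
torque [ 0.141  0.023 -0.037]
31.9833 50.03789961988963
```

Emit:
send_rows --pt "-1 0 0 -0.0001 -0.05" --pt "-1 0 0 -0.0001 -0.05" --pt "-1 0 0 -0.0001 -0.05" --pt "-1 0 0 -0.0001 -0.05"

```text
clock: 32.32
eef_pos: [506.2, -188.0, 197.2]
tool_rot: [-3.126, -0.009, 1.971]
force: [0.1, 0.5, 2.1]
width: 50.3
```

```bash
python3 s.py
```

```text
qpos [ 0.668  0.573 -0.557  1.837  0.39   0.861  0.319]
eef_pos [ 506.221 -187.951  197.236]
tool_rot [-3.126 -0.009  1.971]
force [0.101 0.534 2.113]
torque [ 0.132  0.064 -0.029]
32.3167 50.25846025257957
```

Emit:
send_rows --pt "-1 0 0 -0.0001 -0.05" --pt "-1 0 0 -0.0001 -0.05" --pt "-1 0 0 -0.0001 -0.05" --pt "-1 0 0 -0.0001 -0.05"

```text
clock: 32.65
eef_pos: [506.2, -188.0, 197.8]
tool_rot: [-3.127, -0.012, 2.173]
force: [-0.4, 0.9, 2.8]
width: 50.5
```

```bash
python3 s.py
```

```text
qpos [ 0.703  0.585 -0.614  1.835  0.428  0.877  0.484]
eef_pos [ 506.208 -187.962  197.761]
tool_rot [-3.127 -0.012  2.173]
force [-0.384  0.852  2.782]
torque [ 0.128  0.032 -0.049]
32.65 50.5310280301369
```

Emit:
send_rows --pt "-1 0 0 -0.0003 -0.03" --pt "-1 0 0 -0.0003 -0.03" --pt "-1 0 0 -0.0003 -0.03" --pt "-1 0 0 -0.0003 -0.03"

```text
clock: 32.98
eef_pos: [506.2, -187.9, 198.8]
tool_rot: [-3.129, -0.015, 2.293]
force: [-0.3, -0.1, 1.3]
width: 50.3
```

Emit:
send_rows --pt "-1 0 0 -0.0004 0" --pt "-1 0 0 -0.0004 0" --pt "-1 0 0 -0.0004 0" --pt "-1 0 0 -0.0004 0"

```text
clock: 33.32
eef_pos: [506.1, -187.8, 200.1]
tool_rot: [-3.129, -0.015, 2.292]
force: [0.4, 0.4, 0.2]
width: 50.0
```

```bash
python3 s.py; python3 m.py w12
```

```text
qpos [ 0.725  0.59  -0.65   1.831  0.447  0.893  0.585]
eef_pos [ 506.113 -187.826  200.115]
tool_rot [-3.129 -0.015  2.292]
force [0.353 0.418 0.18 ]
torque [ 0.12  -0.112 -0.035]
33.3167 49.99999183685582
[ 0.725  0.59  -0.65   1.831  0.447  0.893  0.585] [ 506.1134192  -187.82645295  200.11531457] [-3.12919448 -0.01548149  2.29249784] [0.35259676 0.41810007 0.18043282] [ 0.12030528 -0.11236789 -0.03492926]
0.75 [199.0, 42.9, 263.8, 105.3] 52.035914926985264 ((374.15069580078125, -166.97874450683594), 26.689563751220703) [ 374.73438448 -166.21764394   51.06096044]
0.63 [265.4, 200.2, 377.5, 331.9] 229.01785270850962 ((506.3514709472656, -186.97853088378906), 27.023080825805664) [ 504.22811291 -184.41994769  228.17720847]
```

Emit:
send_rows --pt "-1 0 0 -0.001 0" --pt "-1 0 0 -0.001 0" --pt "-1 0 0 -0.0015 0" --pt "-1 0 0 -0.002 0" --pt "-1 0 0 -0.002 0"

```text
clock: 33.83
eef_pos: [505.2, -187.9, 207.1]
tool_rot: [-3.127, -0.017, 2.293]
force: [-0.3, -0.3, -1.1]
width: 50.1
```

Emit:
send_rows --pt "-1 0 0 -0.002 0" --pt "-1 0 0 -0.002 0" --pt "-1 0 0 -0.0025 0" --pt "-1 0 0 -0.003 0" --pt "-1 0 0 -0.003 0" --pt "-1 0 0 -0.003 0" --pt "-1 0 0 -0.003 0"

```text
clock: 34.42
eef_pos: [505.3, -188.5, 227.6]
tool_rot: [-3.126, -0.017, 2.292]
force: [-0.1, -1.0, -0.5]
width: 50.6
```

```bash
python3 s.py
```

```text
qpos [ 0.741  0.558 -0.67   1.799  0.415  0.954  0.613]
eef_pos [ 505.271 -188.541  227.64 ]
tool_rot [-3.126 -0.017  2.292]
force [-0.108 -0.977 -0.489]
torque [-0.042 -0.013 -0.013]
34.4167 50.60178171750904
```

Emit:
send_rows --pt "-1 0 0 -0.006 0" --pt "-1 0 0 -0.009 0" --pt "-1 0 0 -0.01 0" --pt "-1 0 0 -0.008 0" --pt "-1 0.004 0.003 -0.004 0" --pt "-1 0.008 0.006 0 0" --pt "-1 0.012 0.009 0 0" --pt "-1 0.016 0.012 0 0" --pt "-1 0.018 0.013 0 0" --pt "-1 0.018 0.013 0 0"

```text
clock: 35.25
eef_pos: [498.4, -93.8, 270.7]
tool_rot: [-3.127, -0.013, 2.282]
force: [0.6, 0.8, -0.8]
width: 50.3
```

Emit:
send_rows --pt "-1 0.02 0.0145 0 0" --pt "-1 0.022 0.0155 0 0" --pt "-1 0.022 0.0155 0 0" --pt "-1 0.022 0.0155 0 0" --pt "-1 0.022 0.0155 0 0" --pt "-1 0.02 0.014 0 0" --pt "-1 0.018 0.0125 0 0" --pt "-1 0.014 0.01 0 0" --pt "-1 0.01 0.007 0 0" --pt "-1 0.006 0.004 0 0" --pt "-1 0 0 0 0" --pt "-1 0 0 0 0"

```text
clock: 36.25
eef_pos: [465.7, 146.9, 272.4]
tool_rot: [-3.129, -0.018, 2.301]
force: [-0.3, 0.3, -1.2]
width: 50.3
```

Run:
```python
from h import *
s=read_state(); print(s["eef_pos"],s["tool_rot"],s["force"],s["width"],np.round(s["qpos"],2))
p=get_image("wrist"); w=wr(s,p)
out=p["image"].copy()
for q in ["parts_tray","filter_cap"]:
  for r in outline_of(p,q):
    P,_,_=cloud(w,r["mask"]);print(q,r["score"],r["box"],np.median(P,0),cv2.minAreaRect(P[P[:,2]<40][:,:2].astype(np.float32)) if (P[:,2]<40).sum()>20 else "")
cv2.imwrite("pics/w13.png",out)
p=get_image("side"); cv2.imwrite("pics/s13.png",cv2.resize(p["image"][100:330,180:480],None,fx=2.6,fy=2.6))
```

```text
[465.71127609 146.8679622  272.36832032] [-3.12879041 -0.01810068  2.30129627] [-0.2952664   0.2926996  -1.20056287] 50.33047659822674 [ 0.18  0.44 -0.75  1.87  0.34  0.98  0.01]
parts_tray 0.91 [255.4, 76.7, 419.0, 224.0] [468.03438885 168.51015381   4.15499555] ((475.6330261230469, 164.01611328125), (180.48866271972656, 147.7547607421875), 15.657273292541504)
parts_tray 0.91 [402.0, 223.8, 513.8, 314.7] [725.70274916 154.60709715   4.41395389] ((735.8096923828125, 142.43601989746094), (170.7027130126953, 93.61857604980469), 4.2892632484436035)
filter_cap 0.86 [265.2, 197.2, 378.7, 334.5] [460.30126697 153.97514596 300.15146891] 
filter_cap 0.56 [111.6, 257.0, 160.8, 302.6] [ 375.84723174 -151.65977492   49.39487505] ((370.9405822753906, -189.3297576904297), (100.73831939697266, 56.65990447998047), 84.18682861328125)
```

View pics/w13.png

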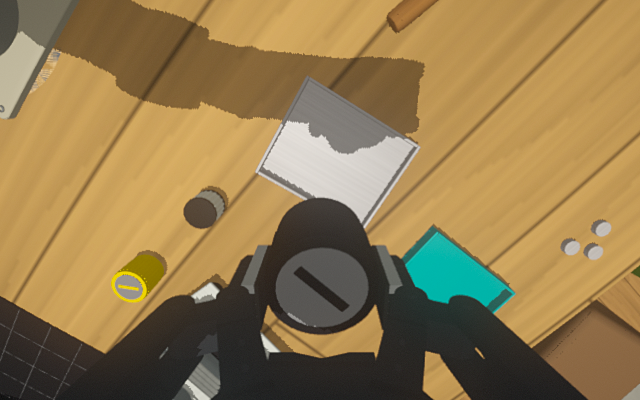

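View pics/s13.png

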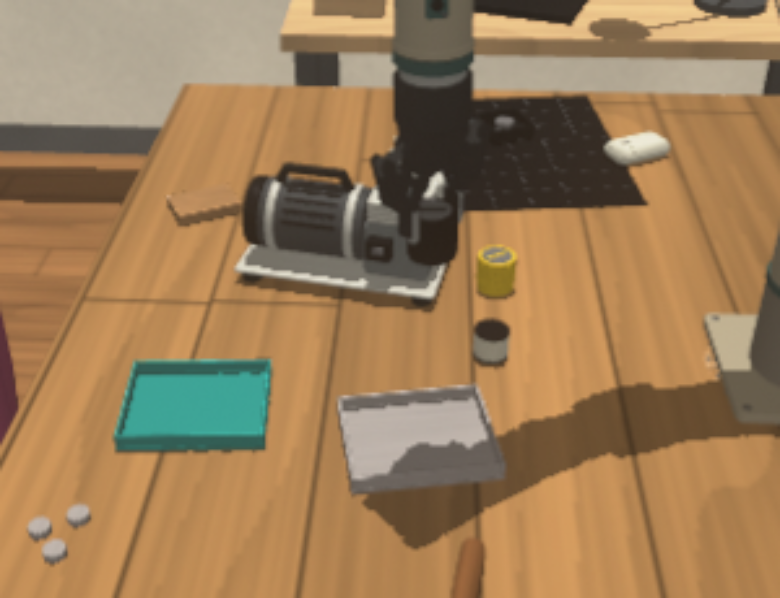

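Emit:
send_rows --pt "-1 0.001 0.003 0.005 0" --pt "-1 0.001 0.004 0.01 0" --pt "-1 0.001 0.004 0.015 0" --pt "-1 0.001 0.002 0.018 0" --pt "-1 0 0 0.02 0" --pt "-1 0 0 0.02 0" --pt "-1 0 0 0.02 0" --pt "-1 0 0 0.018 0" --pt "-1 0 0 0.012 0" --pt "-1 0 0 0.006 0" --pt "-1 0 0 0.002 0" --pt "-1 0 0 0 0"

```text
clock: 37.45
eef_pos: [472.9, 154.7, 111.7]
tool_rot: [-3.126, -0.02, 2.287]
force: [-0.0, -0.1, -0.4]
width: 50.5
```

```bash
python3 s.py
```

```text
qpos [ 0.019  0.667 -0.575  2.017  0.568  0.642 -0.216]
eef_pos [472.89  154.671 111.73 ]
tool_rot [-3.126 -0.02   2.287]
force [-0.015 -0.073 -0.419]
torque [-0.028 -0.041  0.013]
37.45 50.477306648487875
```

Emit:
send_rows --pt "-1 0.001 0.001 0.004 0" --pt "-1 0.001 0.0015 0.007 0" --pt "-1 0.001 0.0015 0.009 0" --pt "-1 0.001 0.0015 0.009 0" --pt "-1 0 0 0.009 0" --pt "-1 0 0 0.009 0" --pt "-1 0 0 0.007 0" --pt "-1 0 0 0.004 0" --pt "-1 0 0 0.002 0" --pt "-1 0 0 0.0005 0" --pt "-1 0 0 0 0" --pt "-1 0 0 0 0"

```text
clock: 38.45
eef_pos: [475.0, 163.4, 46.3]
tool_rot: [-3.13, -0.018, 2.286]
force: [0.4, -0.1, -0.7]
width: 50.5
```

```bash
python3 s.py
python3 - <<'E'
from h import *
p=get_image("side"); cv2.imwrite("pics/s14.png",cv2.resize(p["image"][180:310,250:430],None,fx=4,fy=4))
E
```

```text
qpos [-0.071  0.77  -0.465  2.042  0.674  0.499 -0.318]
eef_pos [475.    163.428  46.279]
tool_rot [-3.13  -0.018  2.286]
force [ 0.39  -0.131 -0.727]
torque [ 0.003 -0.018  0.023]
38.45 50.516457372896255
```

View pics/s14.png

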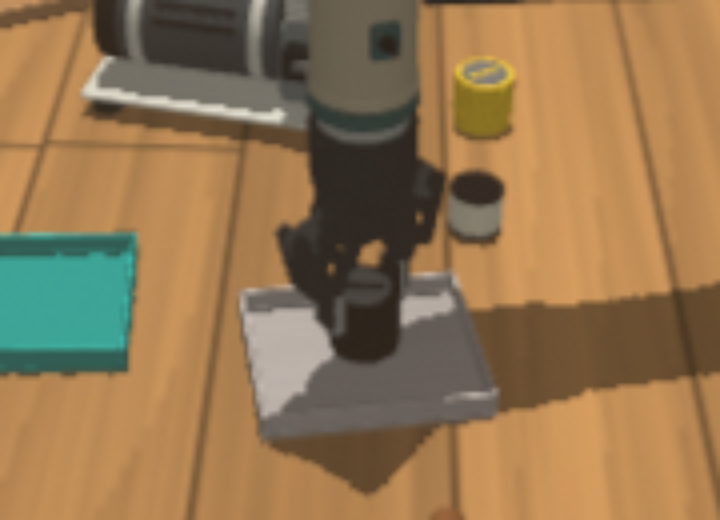

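Emit:
send_rows --pt "-1 0 0 0.001 0" --pt "-1 0 0 0.002 0" --pt "-1 0 0 0.002 0" --pt "-1 0 0 0.002 0" --pt "-1 0 0 0.002 0" --pt "-1 0 0 0.001 0" --pt "-1 0 0 0.0003 0" --pt "-1 0 0 0 0" --pt "-1 0 0 0 0"

```text
clock: 39.25
eef_pos: [475.8, 163.6, 36.0]
tool_rot: [-3.132, -0.017, 2.286]
force: [-0.1, 0.2, -0.2]
width: 50.0
```

Emit:
send_rows --pt "-1 0 0 0.0003 0" --pt "-1 0 0 0.0004 0" --pt "-1 0 0 0.0004 0"

```text
clock: 39.5
eef_pos: [476.0, 163.7, 35.0]
tool_rot: [-3.133, -0.017, 2.286]
force: [0.4, -1.3, -1.5]
width: 50.2
```

Emit:
send_rows --pt "-1 0 0 0.0004 0" --pt "-1 0 0 0.0005 0" --pt "-1 0 0 0.0005 0" --pt "-1 0 0 0.0005 0" --pt "-1 0 0 0.0005 0" --pt "-1 0 0 0.0004 0"

```text
clock: 40.0
eef_pos: [476.0, 163.7, 32.0]
tool_rot: [-3.133, -0.017, 2.286]
force: [0.3, 0.3, 0.0]
width: 50.2
```

Emit:
send_rows --pt "-1 0 0 0.0003 0" --pt "-1 0 0 0.0004 0" --pt "-1 0 0 0.0004 0"

```text
clock: 40.25
eef_pos: [476.0, 163.7, 30.7]
tool_rot: [-3.133, -0.017, 2.286]
force: [1.3, -0.4, -1.1]
width: 50.0
```

Emit:
send_rows --pt "-1 0 0 0.0004 0" --pt "-1 0 0 0.0004 0" --pt "-1 0 0 0.0004 0"

```text
clock: 40.5
eef_pos: [475.9, 163.8, 29.4]
tool_rot: [-3.133, -0.017, 2.286]
force: [-0.5, -0.3, -1.0]
width: 50.2
```

Emit:
send_rows --pt "-1 0 0 0.0003 0" --pt "-1 0 0 0.0003 0"

```text
clock: 40.67
eef_pos: [475.9, 163.7, 28.7]
tool_rot: [-3.133, -0.017, 2.286]
force: [-0.7, 0.7, -0.1]
width: 50.2
```

Emit:
send_rows --pt "-1 0 0 0.0003 0" --pt "-1 0 0 0.0003 0"

```text
clock: 40.83
eef_pos: [475.9, 163.7, 28.1]
tool_rot: [-3.133, -0.017, 2.286]
force: [0.3, 0.2, -0.4]
width: 50.3
```

Emit:
send_rows --pt "-1 0 0 0.0003 0" --pt "-1 0 0 0.0003 0"

```text
clock: 41.0
eef_pos: [475.8, 163.9, 27.7]
tool_rot: [-3.133, -0.017, 2.286]
force: [-1.9, -0.5, 5.0]
width: 50.5
```

Emit:
send_rows --pt "-1 0 0 0.0002 0" --pt "-1 0 0 0 0"

```text
clock: 41.17
eef_pos: [475.9, 163.8, 27.9]
tool_rot: [-3.133, -0.017, 2.286]
force: [-0.7, -0.1, -0.9]
width: 50.2
```

Emit:
send_rows --pt "0.2 0 0 0 0" --pt "0.24 0 0 0 0" --pt "0.28 0 0 0 0" --pt "0.35 0 0 0 0" --pt "0.6 0 0 0 0" --pt "0.6 0 0 0 0"

```text
clock: 41.67
eef_pos: [476.2, 163.9, 27.5]
tool_rot: [-3.134, -0.017, 2.286]
force: [0.0, 0.4, -0.7]
width: 68.3
```

```bash
python3 s.py; python3 m.py w15
```

```text
qpos [-0.096  0.799 -0.427  2.048  0.706  0.453 -0.346]
eef_pos [476.152 163.916  27.51 ]
tool_rot [-3.134 -0.017  2.286]
force [ 0.039  0.44  -0.72 ]
torque [0.019 0.032 0.003]
41.6667 68.33380679857093
[-0.096  0.799 -0.427  2.048  0.706  0.453 -0.346] [476.15192353 163.91576805  27.51013889] [-3.13367871 -0.01691092  2.28570129] [ 0.03902251  0.44024248 -0.72037375] [0.0190031  0.03163739 0.0032861 ]
0.77 [261.1, 198.5, 378.5, 331.8] 55.89377691293458 ((475.009765625, 164.40565490722656), 26.81206512451172) [473.10930498 166.6721196   55.19010453]
```

View pics/w15.png

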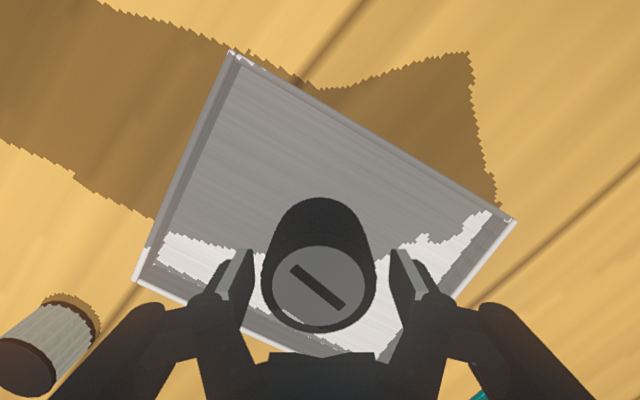

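Emit:
send_rows --pt "0.8 0 0 0 0" --pt "0.9 0 0 -0.003 0" --pt "0.9 0 0 -0.008 0" --pt "0.9 0 0 -0.014 0" --pt "0.9 0 0 -0.02 0" --pt "0.9 0 0 -0.02 0" --pt "0.9 0 0 -0.02 0" --pt "0.9 0 0 -0.015 0" --pt "0.9 0 0 -0.008 0" --pt "0.9 0 0 0 0" --pt "0.9 0 0 0 0" --pt "0.9 0 0 0 0"

```text
clock: 42.77
eef_pos: [477.0, 162.8, 143.9]
tool_rot: [-3.133, -0.017, 2.287]
force: [0.3, 0.7, -0.9]
width: 81.1
```

```bash
python3 s.py; python3 m.py w16
python3 - <<'E'
from h import *
p=get_image("side"); cv2.imwrite("pics/s16.png",cv2.resize(p["image"][130:310,190:430],None,fx=3.3,fy=3.3))
for r in outline_of(p,"filter_cap"):
    P,_,_=cloud(p,r["mask"]);print(r["score"],np.median(P,0),np.percentile(P[:,2],[1,99]))
for r in outline_of(p,"parts_tray"):
    P,_,_=cloud(p,r["mask"]);print(r["score"],cv2.minAreaRect(P[P[:,2]<30][:,:2].astype(np.float32)))
E
```

```text
qpos [ 0.038  0.624 -0.62   1.982  0.522  0.712 -0.186]
eef_pos [476.983 162.843 143.905]
tool_rot [-3.133 -0.017  2.287]
force [ 0.263  0.662 -0.932]
torque [-0.015  0.033 -0.035]
42.7667 81.05078998703303
[ 0.038  0.624 -0.62   1.982  0.522  0.712 -0.186] [476.98309249 162.84271108 143.90480127] [-3.13273426 -0.01665345  2.28737996] [ 0.26261831  0.66179365 -0.93205155] [-0.01528365  0.03261093 -0.03511505]
0.84 [22.9, 312.8, 96.2, 380.2] 51.6223294819583 ((374.3631591796875, -165.79586791992188), 26.757333755493164) [ 372.93818577 -160.70605579   51.06025811]
0.62 [290.9, 157.7, 354.2, 231.5] 56.14450147522723 ((475.14569091796875, 164.30706787109375), 26.476516723632812) [474.46081512 165.44415694  55.2792771 ]
0.86 [475.96113455 180.50989916  47.29211423] [ 4.37108653 59.6204554 ]
0.59 [ 377.22327414 -149.87015942   41.01687035] [ 2.90798984 56.10957416]
0.64 ((475.7779541015625, 148.92872619628906), (177.72598266601562, 174.30560302734375), 10.631577491760254)
0.61 ((739.9754638671875, 104.36024475097656), (171.16421508789062, 177.26644897460938), 4.603079795837402)
0.26 ((483.1415710449219, 142.45510864257812), (52.71471405029297, 101.72124481201172), 9.164835929870605)
```

View pics/s16.png

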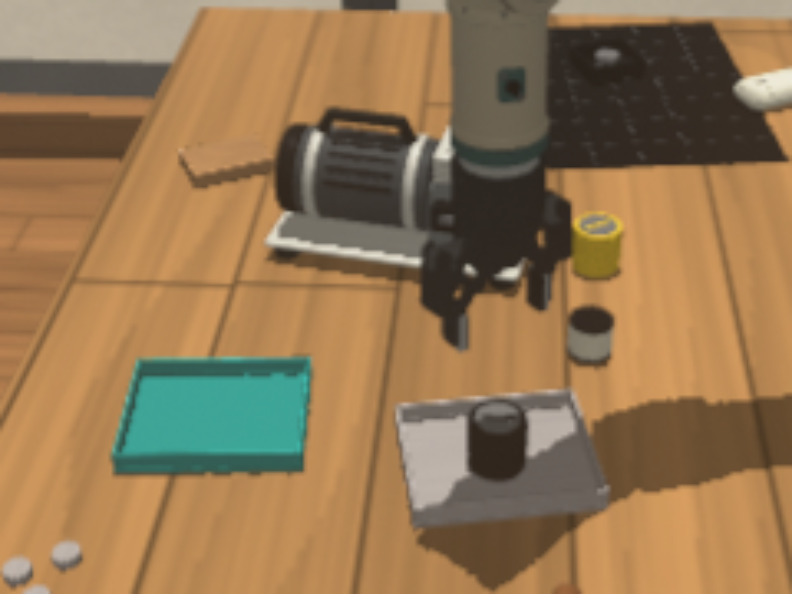

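View pics/w16.png

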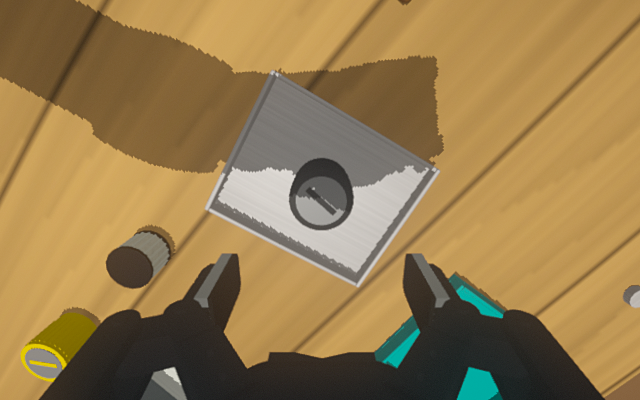

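The side picture shows the cap standing upright near the middle of the steel tray (crop px (497,440)), and the wrist picture shows it at (321,195). The gripper is clear of it.

```bash
python3 -c "
from cell import finish_job
print(finish_job())"
```

```text
the job is handed in; nothing more can be done
None
```

I unscrewed the black filter cap, lifted it off in the fingers and stood it upright in the steel parts tray. The job is handed in after about 43 s of the 72 s allowed; no verdict was reported.

- **Unscrewing:** it took two grips. The cap climbed about 8 mm a turn and came free after roughly 1.4 turns. The wrist-force readings I took stayed below about 3 N throughout. During the second grip the tool shifted sideways by about 1 mm, with no rise in the force readings.
- **Set-down:** the first contact with the tray floor read about 5 N.
- **Last checks:** the cap stands at about (475, 164), and I measured the tray centre at about (474.5, 162). Its top reads z ≈ 56, against 55 expected when it stands on the floor. The gripper is open and clear at z ≈ 144.
- **Other things:** the spare filter and the yellow cap stand where they were in the last pictures. The tin and the screwdriver were not checked again at the end.
- **Disagreement:** the last side-camera fit of the tray's outline was off in y (149 and too wide, with the cap in the way). I relied on the earlier unobstructed measurements and on the pictures instead.

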